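# Pack the powder jars into the kit rack in reverse order

## Task

The four fingerprint-powder jars stand in a row on their steel drip dishes; move them into the grey kit rack, one jar upright in each pocket, so that the row comes out reversed: seen from the robot, the jar that started leftmost goes into the rightmost pocket, the second from the left into the second from the right, and so on. Set each jar down on its pocket's floor without dropping it or tipping it over.

Things in the scene. Friction and masses are not known exactly. Their poses are not given: they have to be found in the camera images.
- slim_jar: Slim tall round powder jar, 46 mm in diameter, straight to the top (cap 47 mm), 82 mm high; origin at the centre of its underside, z up. White plastic with a black cap. Grip it across the diameter, e.g. 55 to 62 mm above its underside. About 0.12 kg.
- squat_jar: Squat wide round powder jar, 56 mm in diameter including the cap, 62 mm high; origin at the centre of its underside, z up. White plastic with a black cap. Grip it across the diameter, e.g. 42 mm above its underside. About 0.15 kg.
- square_jar: Square powder jar, body 44 x 44 mm and 58 mm high with a round cap 36 mm in diameter on it, 72 mm high in all; origin at the centre of its underside, z up. White plastic with a black cap. x and y are normal to its flat sides; grip it across two flats, e.g. 42 mm above its underside. About 0.13 kg.
- bottle: Shouldered powder bottle, round body 54 mm in diameter up to 34 mm, sloping shoulder to 47 mm, then a tall round cap 32 mm in diameter up to 80 mm; origin at the centre of its underside, z up. White plastic with a black cap. Grip it by the cap, e.g. 64 mm above its underside. About 0.13 kg.
- dish_slim_jar: Fixed round steel drip dish, 70 mm in diameter, 7 mm high, floor 3 mm thick, on which the slim jar stands at the start (not necessarily quite centred; all four dishes look alike); origin at the centre of its underside. It stays put, so its place in the row tells where that jar came from.
- dish_squat_jar: Fixed round steel drip dish, 70 mm in diameter, 7 mm high, floor 3 mm thick, on which the squat jar stands at the start (not necessarily quite centred; all four dishes look alike); origin at the centre of its underside. It stays put, so its place in the row tells where that jar came from.
- dish_square_jar: Fixed round steel drip dish, 70 mm in diameter, 7 mm high, floor 3 mm thick, on which the square jar stands at the start (not necessarily quite centred; all four dishes look alike); origin at the centre of its underside. It stays put, so its place in the row tells where that jar came from.
- dish_bottle: Fixed round steel drip dish, 70 mm in diameter, 7 mm high, floor 3 mm thick, on which the bottle stands at the start (not necessarily quite centred; all four dishes look alike); origin at the centre of its underside. It stays put, so its place in the row tells where that jar came from.
- tray: Fixed flat black rubber-faced board 94 x 330 mm, 6 mm thick, carrying the four dishes in one row along its y axis, at y = +114, +38, -38 and -114 mm (which dish is where changes); origin at the centre of its underside, y along the row to the robot's left (within about 10 degrees). It may lie nearer to or farther from the robot than the kit rack.
- kit_rack: Fixed grey plastic rack 80 x 308 mm and 14 mm high with four open square pockets in one row along its y axis, centred at y = +114, +38, -38 and -114 mm (x = 0); each pocket is 72 x 72 mm inside, its floor 4 mm above the rack's underside, its walls 4 mm thick and 10 mm above that floor. All pockets are empty at the start. Origin at the centre of its underside, y along the row to the robot's left (within about 10 degrees).
There are look-alikes about, which are no part of the job. What is shaped like the square_jar but green or pink is not meant.

How it is judged:
At the end, for the whole second after the job is handed in: Each jar stands upright (within 4.5 degrees) and at rest on the floor of a pocket (underside within 3 mm of it), within 15 mm of the pocket's centre along either side; its pocket, counted from the right, is the place that its dish has in the tray's row, counted from the left (x of slim_jar in the frame of kit_rack between -0.015 and 0.015 m and z of slim_jar in the frame of kit_rack between 0.001 and 0.007 m and angle between each of slim_jar, squat_jar, square_jar, bottle's own z axis and vertical below 0.08 rad and linear speed of each of slim_jar, squat_jar, square_jar, bottle below 0.03 m/s and angular speed of each of slim_jar, squat_jar, square_jar, bottle below 0.3 rad/s and ((y of dish_slim_jar in the frame of tray between 0.094 and 0.134 m and y of slim_jar in the frame of kit_rack between -0.129 and -0.099 m) or (y of dish_slim_jar in the frame of tray between 0.018 and 0.058 m and y of slim_jar in the frame of kit_rack between -0.053 and -0.023 m) or (y of dish_slim_jar in the frame of tray between -0.058 and -0.018 m and y of slim_jar in the frame of kit_rack between 0.023 and 0.053 m) or (y of dish_slim_jar in the frame of tray between -0.134 and -0.094 m and y of slim_jar in the frame of kit_rack between 0.099 and 0.129 m)) and x of squat_jar in the frame of kit_rack between -0.015 and 0.015 m and z of squat_jar in the frame of kit_rack between 0.001 and 0.007 m and ((y of dish_squat_jar in the frame of tray between 0.094 and 0.134 m and y of squat_jar in the frame of kit_rack between -0.129 and -0.099 m) or (y of dish_squat_jar in the frame of tray between 0.018 and 0.058 m and y of squat_jar in the frame of kit_rack between -0.053 and -0.023 m) or (y of dish_squat_jar in the frame of tray between -0.058 and -0.018 m and y of squat_jar in the frame of kit_rack between 0.023 and 0.053 m) or (y of dish_squat_jar in the frame of tray between -0.134 and -0.094 m and y of squat_jar in the frame of kit_rack between 0.099 and 0.129 m)) and x of square_jar in the frame of kit_rack between -0.015 and 0.015 m and z of square_jar in the frame of kit_rack between 0.001 and 0.007 m and ((y of dish_square_jar in the frame of tray between 0.094 and 0.134 m and y of square_jar in the frame of kit_rack between -0.129 and -0.099 m) or (y of dish_square_jar in the frame of tray between 0.018 and 0.058 m and y of square_jar in the frame of kit_rack between -0.053 and -0.023 m) or (y of dish_square_jar in the frame of tray between -0.058 and -0.018 m and y of square_jar in the frame of kit_rack between 0.023 and 0.053 m) or (y of dish_square_jar in the frame of tray between -0.134 and -0.094 m and y of square_jar in the frame of kit_rack between 0.099 and 0.129 m)) and x of bottle in the frame of kit_rack between -0.015 and 0.015 m and z of bottle in the frame of kit_rack between 0.001 and 0.007 m and ((y of dish_bottle in the frame of tray between 0.094 and 0.134 m and y of bottle in the frame of kit_rack between -0.129 and -0.099 m) or (y of dish_bottle in the frame of tray between 0.018 and 0.058 m and y of bottle in the frame of kit_rack between -0.053 and -0.023 m) or (y of dish_bottle in the frame of tray between -0.058 and -0.018 m and y of bottle in the frame of kit_rack between 0.023 and 0.053 m) or (y of dish_bottle in the frame of tray between -0.134 and -0.094 m and y of bottle in the frame of kit_rack between 0.099 and 0.129 m))); the robot touches nothing.
It fails at once if a jar is tipped by more than 35 degrees (angle between any of slim_jar, squat_jar, square_jar, bottle's own z axis and vertical above 0.61 rad).
It fails at once if a jar is dropped or thrown: faster than 0.6 m/s (a fall of about 2 cm) with no finger on it ((linear speed of slim_jar above 0.6 m/s and contact force between slim_jar and the fingers below 0.05 N) or (linear speed of squat_jar above 0.6 m/s and contact force between squat_jar and the fingers below 0.05 N) or (linear speed of square_jar above 0.6 m/s and contact force between square_jar and the fingers below 0.05 N) or (linear speed of bottle above 0.6 m/s and contact force between bottle and the fingers below 0.05 N)).
It also fails if it takes over 102 s, if anything falls off the work surface, if the arm or the gripper's body presses on something with over 40 N, if the wrist force passes 120 N, or if a joint passes its speed limit or range.

## Robot

A 7-joint arm with a two-finger parallel gripper is mounted at the origin on the work surface. World frame = base frame: x ahead of the robot, y to its left, z up, the work surface at z = 0. Lengths are in m, angles in rad, forces in N, time in s.
With the tool pointing down it reaches from about 0.425 to 0.925 m from the base axis. Payload 6.8 kg.
Tool frame: the origin (TCP) lies at the very end of the fingers, on their centre line; the grasp point (between the pads) lies 19 mm behind it; z points along the fingers, y is the direction in which the jaws open and shut (so a half turn about z gives the same grasp; the last joint's range is limited). The gripper opens to 85 mm and grips with 20 to 120 N. Pads are 22 mm wide; open, the fingers measure 114 mm over their backs; the gripper's body (76 mm by 85 mm) begins 54 mm behind the grasp point. The pads swing forward as they close: fully open they stand 13 mm farther back than shut.
Start: joints at [1.186, 0.477, 0.022, 1.555, -0.011, 1.109, -0.083], TCP at [0.184, -0.649, 0.231] pointing down, gripper open.
Joint ranges: [-2.96, 2.96], [-0.34, 2.1], [-1.41, 1.46], [0.24, 2.44], [-1.37, 4.51], [0.17, 1.92], [-2.96, 2.96]. Speed limits (rad/s): [2.39, 2.39, 3.14, 3.14, 3.14, 3.14, 3.14].

## Interface

Orientations are given as a unit quaternion [w, x, y, z].
In Python, from bench import r, get_image, camera_info gives the robot as it stands. The module is installed in compiled form; this text tells all that it offers.
- The arm moves only by the tool jog_arm, never from a script. Its argument "commands" is a list of rows, each a list of 3 entries, a list of its own where there are three numbers: the opening, from 0 (shut) to 1 (fully open), then the shift along the tool's x, y, z in m, then the turn, a rotation vector about the tool's x, y, z in degrees. In form: [[jaw, [tx, ty, tz], [ax, ay, az]], ...]. A call has exactly 10 rows; each row shifts and turns the pose as measured when the row begins, along the tool's axes as they then stand; what a row does not reach is not made up. A row lasts 1/12 s, in which the tool goes at most 41.7 mm and 7.16 degrees, less where a joint would pass 70% of its speed; a pose out of reach is approached as far as the arm can. A call is refused whole if a number of a shift passes 0.0417 or a number of a turn 7.16, either way. A call with a gripper value outside its range is refused whole. The fingers move at their own pace and stop on an object; "squeeze" is the grip in N (left out, the last holds). Time passes only in rows, so rows that do not move let the fingers close, or fill a call up. It gives the time, the measured TCP pose, the force and the opening at its end, in the units of the state.
- r.observe(): the state, without advancing time (a new reading comes with each control period).
- get_image(name): name is "side" or "top" or "wrist"; returns the picture (480x640x3 uint8, blue, green, red); there is no depth.
- camera_info(name): a dict with "fovy" (degrees; the focal length in pixels is half the picture's height over the tangent of half this angle, whatever the lens; pixels are square), "cx", "cy" (the principal point, pixels), "k1" (the pictures are not rectified: a ray, as slopes to the right and down, at radius r is drawn at 1 + k1 r^2 times it, then the intrinsics apply), "eye" and "rotation" of the camera in the world; the wrist camera has in their place "hand_eye" (4x4, takes a point from camera to tool coordinates, whose origin is the TCP and whose axes are the flange's). Camera axes: x right, y down, z forward; pixel columns grow to the right and rows downward; lengths in m; the calibration is good to about 2 mm. A picture is of the moment at which its call begins: read the wrist's pose just before it. camera_info takes no time and is no camera call.
- r.hand_in(): hands the job in, once; it reports no verdict.
The state is a dict: "time_s": time; "qpos": joint angles; "joint_velocities": joint speeds; "effort": joint torques, N m; "position": TCP position; "tool_rot": TCP orientation; "force": force on the tool from outside, world axes, zero at the start; "torque": the same for the moment, N m; "grip_width": finger opening in m.
Only numpy, scipy, OpenCV 4.12 (cv2) and the standard library are available. Lean on these libraries where they do the work, as an engineer would, in place of code of your own. Each camera call takes 0.05 s, during which the arm holds its last target.

## Working session

There is one attempt and no reset: what is moved stays moved. The work goes in short steps, Python scripts to look and compute and a tool call to move; the robot and the scene stay as the last step left them, time stands still between calls to the robot, and variables do not carry over. Pictures are saved under pics/ and viewed, and the job is handed in when it is done.

Besides the shell and the picture viewer there is one more tool, called after "Emit:" by a JSON object that holds its "op" and its "data", one argument or row to a line. jog_arm: Moves the arm, as the interface text tells. Its arguments: {"type":"object","properties":{"commands":{"type":"array"},"squeeze":{"type":"number"}},"required":["commands"]}

```bash
mkdir -p pics; python3 - <<'E'
from bench import r,get_image,camera_info
import cv2
o=r.observe(); print({k:(v if not hasattr(v,'tolist') else v.tolist()) for k,v in o.items()})
for n in("side","top","wrist"):
    print(n,camera_info(n)); cv2.imwrite(f"pics/{n}0.png",get_image(n))
E
```

```text
{'time_s': 0.0, 'qpos': [1.1858851426652335, 0.477802211635546, 0.022334233732549544, 1.5564692157844915, -0.011528853189807741, 1.109294484377173, -0.08309682959691757], 'joint_velocities': [-0.0006506954066129579, 0.00014813861373263787, 0.00016192871699706858, 0.0017906961241879868, -0.0004949511122051516, -0.00011465001524644212, -0.00024376424875030805], 'effort': [0.0001734527904773131, -59.64558720588684, 1.6083084046840668, -28.119370937347412, 0.012476848787628114, 0.009398758120369166, 9.057230272446759e-06], 'position': [0.1843022588861833, -0.6487262975634157, 0.23031668698614266], 'tool_rot': [-0.0009048253651202936, 0.9904356590532623, 0.13797229331095148, -0.00018123273798861656], 'force': [0.3441243004571751, 0.49084033777039265, -1.1395327228712182], 'torque': [-0.03460431048776959, 0.01585103924526538, -0.003354023247900746], 'grip_width': 0.08553627732203943}
side {'fovy': 57.929413491017776, 'cx': 327.5195992731459, 'cy': 237.23274194282772, 'k1': 0.021521839670832613, 'eye': array([0.54658894, 0.45451413, 0.43589054]), 'rotation': array([ 0.02120662, -0.05496452,  0.90177407, -0.42817369])}
top {'fovy': 50.16821213026855, 'cx': 312.9438981096399, 'cy': 239.38209702930996, 'k1': -0.008741828014309814, 'eye': array([ 0.55700907, -0.01187479,  0.79588978]), 'rotation': array([-0.01037383,  0.70824864, -0.70517791,  0.03162868])}
wrist {'fovy': 68.91944316070516, 'cx': 324.1500347387421, 'cy': 240.47000476998977, 'k1': -0.03578962117383584, 'hand_eye': array([[-1.58658105e-04, -9.65619188e-01, -2.59960686e-01,
         6.55561631e-02],
       [ 9.99999984e-01, -1.32783058e-04, -1.17095526e-04,
         3.09680042e-04],
       [ 7.85513121e-05, -2.59960701e-01,  9.65619194e-01,
        -1.42699160e-01],
       [ 0.00000000e+00,  0.00000000e+00,  0.00000000e+00,
         1.00000000e+00]])}
```

View pics/side0.png

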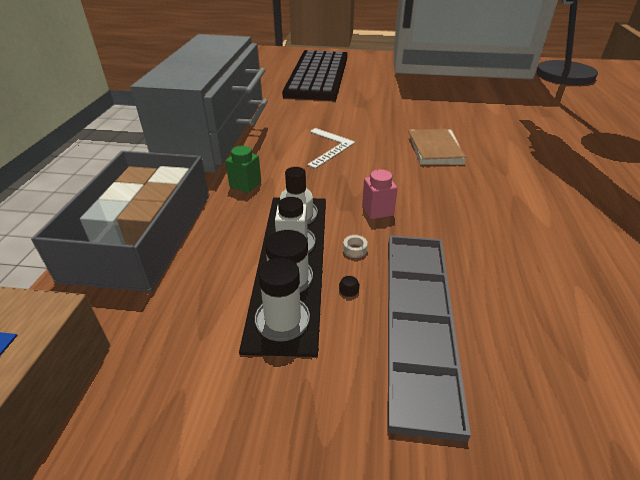

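View pics/top0.png

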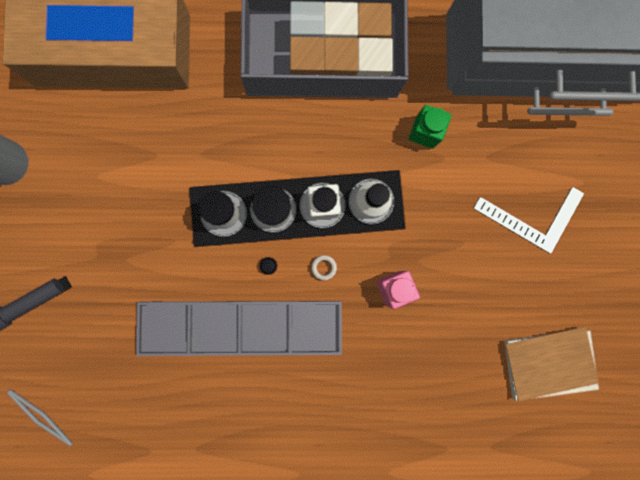

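View pics/wrist0.png

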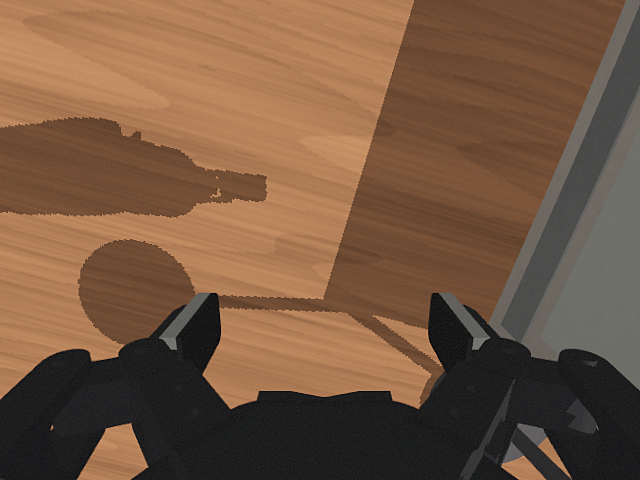

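```bash
cat > h.py <<'E'
import numpy as np,cv2
from bench import r,get_image,camera_info
from scipy.spatial.transform import Rotation as R
def Rq(q): return R.from_quat([q[1],q[2],q[3],q[0]])
def K(c):
    f=240/np.tan(np.radians(c['fovy']/2)); return np.array([[f,0,c['cx']],[0,f,c['cy']],[0,0,1.]])
def pose(n):
    c=camera_info(n)
    if n=='wrist':
        o=r.observe();H=np.array(c['hand_eye']);Rt=Rq(o['tool_rot']).as_matrix()
        return c,np.array(o['position'])+Rt@H[:3,3],Rt@H[:3,:3]
    return c,np.array(c['eye']),Rq(c['rotation']).as_matrix()
def rays(n,uv,P=None):
    c,e,M=P or pose(n)
    p=cv2.undistortPoints(np.array(uv,float).reshape(-1,1,2),K(c),np.array([c['k1'],0,0,0,0]),None).reshape(-1,2)
    d=np.c_[p,np.ones(len(p))]@M.T
    return e,d
def plane(n,uv,z,P=None):
    e,d=rays(n,uv,P); return e+d*((z-e[2])/d[:,2])[:,None]
def proj(n,X,P=None):
    c,e,M=P or pose(n)
    Xc=(np.array(X,float).reshape(-1,3)-e)@M
    return cv2.projectPoints(Xc,np.zeros(3),np.zeros(3),K(c),np.array([c['k1'],0,0,0,0]))[0].reshape(-1,2)
def tri(rs):
    A=np.zeros((3,3));b=np.zeros(3)
    for e,d in rs:
        d=d/np.linalg.norm(d);Q=np.eye(3)-np.outer(d,d);A+=Q;b+=Q@e
    x=np.linalg.solve(A,b)
    res=[np.linalg.norm((np.eye(3)-np.outer(d,d)/(d@d))@(x-e)) for e,d in rs]
    return x,res
E
python3 - <<'E'
from h import *
t=cv2.imread('pics/top0.png');s=cv2.imread('pics/side0.png')
print(plane('top',[[320,240],[320,140],[220,240]],0))
cv2.imwrite('pics/topz.png',cv2.resize(t[160:370,120:420],None,fx=2.66,fy=2.66,interpolation=cv2.INTER_CUBIC))
cv2.imwrite('pics/sidez.png',cv2.resize(s[150:450,220:480],None,fx=2,fy=2,interpolation=cv2.INTER_CUBIC))
E
```

```text
[[ 0.6035103  -0.0467248   0.        ]
 [ 0.76128358 -0.04631322  0.        ]
 [ 0.60270369  0.10816533  0.        ]]
```

View pics/topz.png

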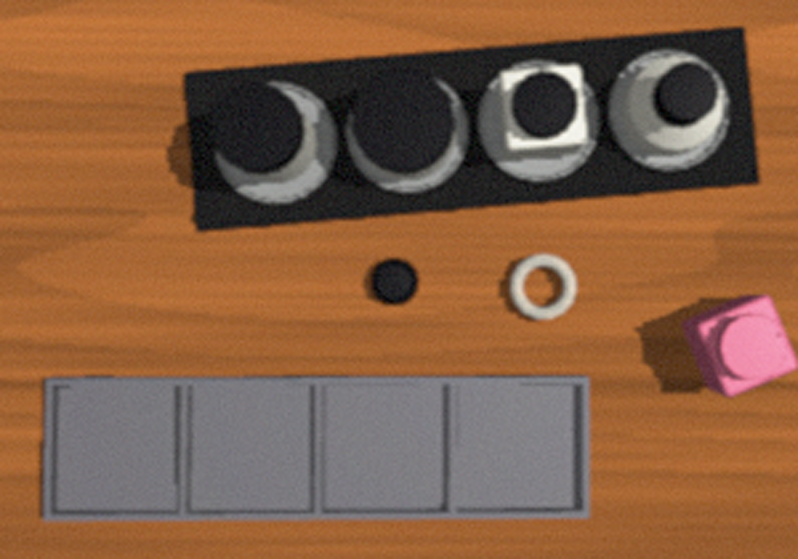

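View pics/sidez.png

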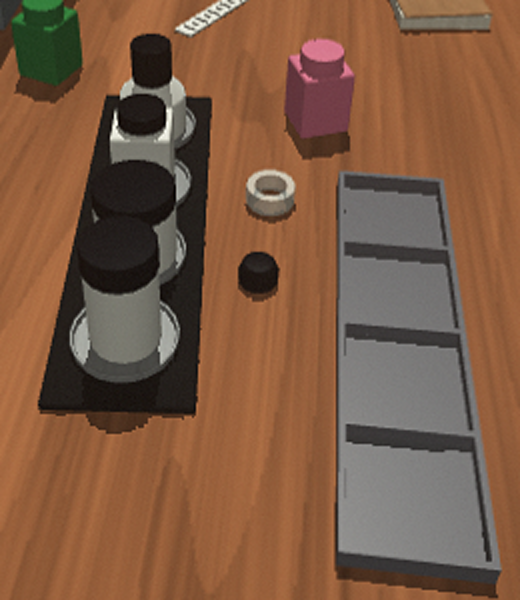

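```bash
python3 - <<'E'
from h import *
z2=lambda a:np.array(a)/2.66+[120,160]
s2=lambda a:np.array(a)/2+[220,150]
T=z2([(260,127),(403,127),(543,105),(685,95)]);S=s2([(120,240),(134,190),(143,113),(151,47)])
h=[.091,.071,.081,.089]
for i in range(4):
    x,res=tri([(lambda e,d:(e,d[0]))(*rays('top',T[i])),(lambda e,d:(e,d[0]))(*rays('side',S[i]))])
    print('jar',x.round(4),np.round(res,4),plane('top',T[i],h[i]).round(4))
rc=plane('top',z2([(44,378),(588,378),(590,516),(42,520)]),.014);print(rc.round(4),rc.mean(0))
rs=plane('side',s2([(340,172),(442,180),(498,572),(338,555)]),.014);print(rs.round(4),rs.mean(0))
tc=plane('top',z2([(185,73),(743,28),(759,182),(198,230)]),.006);print(tc.round(4),tc.mean(0))
for q in (rc,tc):
  d=(q[0]+q[3]-q[1]-q[2])/2;print('yaxis len',np.linalg.norm(d),'ang',np.degrees(np.arctan2(-d[0],d[1])), 'depth',np.linalg.norm((q[0]+q[1]-q[2]-q[3])/2))
dc=plane('top',z2([(274,142),(407,132),(540,121),(669,110)]),.013);print('dishes',dc.round(4))
o=r.observe();print(Rq(o['tool_rot']).as_matrix().round(3))
E
```

```text
jar [0.6416 0.0984 0.0887] [0.0006 0.0006] [[0.6419 0.0982 0.091 ]]
jar [0.6467 0.0258 0.0649] [0.0011 0.0011] [[0.6448 0.0254 0.071 ]]
jar [ 0.656  -0.0493  0.0738] [0.0008 0.0008] [[ 0.6558 -0.0488  0.081 ]]
jar [ 0.6617 -0.1237  0.084 ] [0.0004 0.0004] [[ 0.6606 -0.1229  0.089 ]]
[[ 0.5077  0.2297  0.014 ]
 [ 0.5083 -0.0784  0.014 ]
 [ 0.4303 -0.0796  0.014 ]
 [ 0.4283  0.229   0.014 ]] [0.46865185 0.07519656 0.014     ]
[[ 0.508  -0.0744  0.014 ]
 [ 0.4305 -0.0747  0.014 ]
 [ 0.4292  0.2302  0.014 ]
 [ 0.5073  0.2315  0.014 ]] [0.46875788 0.07815575 0.014     ]
[[ 0.6833  0.1552  0.006 ]
 [ 0.7127 -0.1704  0.006 ]
 [ 0.6219 -0.1792  0.006 ]
 [ 0.5922  0.1461  0.006 ]] [ 0.65254541 -0.01208143  0.006     ]
yaxis len 0.30834601600851635 ang 0.23503067307195052 depth 0.07871208860428593
yaxis len 0.32683651986261925 ang 5.18201392376981 depth 0.09141380942324104
dishes [[ 0.6427  0.1022  0.013 ]
 [ 0.649   0.026   0.013 ]
 [ 0.6559 -0.0506  0.013 ]
 [ 0.6629 -0.1255  0.013 ]]
[[ 0.962  0.273 -0.   ]
 [ 0.273 -0.962  0.001]
 [-0.    -0.001 -1.   ]]
```

```bash
cat > plan.py <<'E'
from h import *
import sys
# plan target pos, yaw of tool y axis (deg world), rows
def plan(tgt,yaw,n):
    o=r.observe();p=np.array(o['position']);M=Rq(o['tool_rot'])
    a=np.radians(yaw);y=np.array([np.cos(a),np.sin(a),0]);z=np.array([0,0,-1.]);x=np.cross(y,z)
    G=R.from_matrix(np.c_[x,y,z]);rv=(M.inv()*G).as_rotvec()/n
    rows=[];st=(np.array(tgt)-p)/n
    for i in range(n):
        rows.append([(M.inv().apply(st)*1000).round(1).tolist(),np.degrees(rv).round(2).tolist()]);M=M*R.from_rotvec(rv)
    return rows
if __name__=='__main__':
    v=[float(a) for a in sys.argv[1:6]]
    rows=plan(v[:3],v[3],int(v[4]))
    for q in rows: print(q)
    o=r.observe();print(o['time_s'],np.round(o['position'],4),np.round(o['qpos'],2),round(o['grip_width'],4),'yaw',np.degrees(np.arctan2(*Rq(o['tool_rot']).as_matrix()[[1,0],1])),'tilt',(Rq(o['tool_rot']).as_matrix()[:,2]*1e3).round(1),'F',np.round(o['force'],1))
E
python3 plan.py 0.62 -0.01 0.30 5.2 30
```

```text
[[19.8, -16.5, -2.3], [-0.0, -0.0, -2.64]]
[[20.5, -15.6, -2.3], [-0.0, -0.0, -2.64]]
[[21.2, -14.6, -2.3], [-0.0, -0.0, -2.64]]
[[21.9, -13.6, -2.3], [-0.0, -0.0, -2.64]]
[[22.5, -12.6, -2.3], [-0.0, -0.0, -2.64]]
[[23.0, -11.6, -2.3], [-0.0, -0.0, -2.64]]
[[23.6, -10.5, -2.3], [-0.0, -0.0, -2.64]]
[[24.0, -9.4, -2.3], [-0.0, -0.0, -2.64]]
[[24.4, -8.3, -2.3], [-0.0, -0.0, -2.64]]
[[24.8, -7.1, -2.3], [-0.0, -0.0, -2.64]]
[[25.1, -6.0, -2.3], [-0.0, -0.0, -2.64]]
[[25.3, -4.8, -2.3], [-0.0, -0.0, -2.64]]
[[25.5, -3.6, -2.3], [-0.0, -0.0, -2.64]]
[[25.7, -2.5, -2.3], [-0.0, -0.0, -2.64]]
[[25.7, -1.3, -2.3], [-0.0, -0.0, -2.64]]
[[25.8, -0.1, -2.3], [-0.0, -0.0, -2.64]]
[[25.8, 1.1, -2.3], [-0.0, -0.0, -2.64]]
[[25.7, 2.3, -2.3], [-0.0, -0.0, -2.64]]
[[25.5, 3.5, -2.3], [-0.0, -0.0, -2.64]]
[[25.4, 4.7, -2.3], [-0.0, -0.0, -2.64]]
[[25.1, 5.8, -2.3], [-0.0, -0.0, -2.64]]
[[24.8, 7.0, -2.3], [-0.0, -0.0, -2.64]]
[[24.5, 8.1, -2.3], [-0.0, -0.0, -2.64]]
[[24.1, 9.2, -2.3], [-0.0, -0.0, -2.64]]
[[23.6, 10.3, -2.3], [-0.0, -0.0, -2.64]]
[[23.1, 11.4, -2.3], [-0.0, -0.0, -2.64]]
[[22.6, 12.5, -2.3], [-0.0, -0.0, -2.64]]
[[22.0, 13.5, -2.3], [-0.0, -0.0, -2.64]]
[[21.3, 14.5, -2.3], [-0.0, -0.0, -2.64]]
[[20.6, 15.5, -2.3], [-0.0, -0.0, -2.64]]
0.15 [ 0.1843 -0.6489  0.2305] [ 1.19  0.48  0.02  1.56 -0.01  1.11 -0.08] 0.0852 yaw -74.13958737652113 tilt [-5.0e-01  1.3e+00 -1.0e+03] F [0.6 0.3 0.6]
```

Emit:
{"op": "jog_arm", "data": {
  "commands": [
    [1, [0.02, -0.017, -0.0025], [0, 0, -2.7]],
    [1, [0.0205, -0.0155, -0.0025], [0, 0, -2.7]],
    [1, [0.021, -0.0145, -0.0025], [0, 0, -2.7]],
    [1, [0.022, -0.0135, -0.0025], [0, 0, -2.7]],
    [1, [0.0225, -0.0125, -0.0025], [0, 0, -2.7]],
    [1, [0.023, -0.0115, -0.0025], [0, 0, -2.7]],
    [1, [0.0235, -0.0105, -0.0025], [0, 0, -2.7]],
    [1, [0.024, -0.0095, -0.0025], [0, 0, -2.7]],
    [1, [0.0245, -0.0085, -0.0025], [0, 0, -2.7]],
    [1, [0.025, -0.007, -0.0025], [0, 0, -2.7]]
  ]
}}

```text
time_s: 0.98
position: [0.3256, -0.4283, 0.2515]
tool_rot: [-0.004, 0.929, 0.369, -0.003]
force: [0.1, -0.7, -0.4]
grip_width: 0.0852
```

Emit:
{"op": "jog_arm", "data": {
  "commands": [
    [1, [0.025, -0.006, -0.0025], [0, 0, -2.7]],
    [1, [0.0255, -0.005, -0.0025], [0, 0, -2.7]],
    [1, [0.0255, -0.0035, -0.0025], [0, 0, -2.7]],
    [1, [0.0255, -0.0025, -0.0025], [0, 0, -2.7]],
    [1, [0.0255, -0.001, -0.0025], [0, 0, -2.7]],
    [1, [0.026, 0, -0.0025], [0, 0, -2.7]],
    [1, [0.026, 0.001, -0.0025], [0, 0, -2.7]],
    [1, [0.0255, 0.0025, -0.0025], [0, 0, -2.7]],
    [1, [0.0255, 0.0035, -0.0025], [0, 0, -2.7]],
    [1, [0.0255, 0.0045, -0.0025], [0, 0, -2.7]]
  ]
}}

```text
time_s: 1.82
position: [0.4674, -0.198, 0.2762]
tool_rot: [-0.005, 0.81, 0.586, -0.003]
force: [1.2, -0.3, -0.5]
grip_width: 0.0854
```

```bash
python3 plan.py 0.62 -0.01 0.30 5.2 10
```

```text
[[22.6, 8.6, -2.5], [-0.07, -0.02, -2.35]]
[[22.3, 9.5, -2.5], [-0.07, -0.02, -2.35]]
[[21.9, 10.4, -2.5], [-0.07, -0.02, -2.35]]
[[21.4, 11.3, -2.5], [-0.07, -0.02, -2.35]]
[[20.9, 12.2, -2.4], [-0.07, -0.02, -2.35]]
[[20.4, 13.0, -2.4], [-0.07, -0.02, -2.35]]
[[19.9, 13.8, -2.4], [-0.07, -0.02, -2.35]]
[[19.3, 14.6, -2.4], [-0.07, -0.02, -2.35]]
[[18.7, 15.4, -2.4], [-0.07, -0.02, -2.35]]
[[18.0, 16.2, -2.4], [-0.07, -0.02, -2.35]]
1.8167 [ 0.4674 -0.198   0.2762] [ 0.64  0.19 -0.42  1.86  0.08  1.12 -0.12] 0.0854 yaw -18.27660540670586 tilt [ -11.6    5.  -999.9] F [ 1.2 -0.3 -0.5]
```

Emit:
{"op": "jog_arm", "data": {
  "commands": [
    [1, [0.0225, 0.0085, -0.0025], [-0.07, 0, -2.4]],
    [1, [0.0225, 0.0095, -0.0025], [-0.07, 0, -2.4]],
    [1, [0.022, 0.0105, -0.0025], [-0.07, 0, -2.4]],
    [1, [0.0215, 0.0115, -0.0025], [-0.07, 0, -2.4]],
    [1, [0.021, 0.012, -0.0025], [-0.07, 0, -2.4]],
    [1, [0.0205, 0.013, -0.0025], [-0.07, 0, -2.4]],
    [1, [0.02, 0.014, -0.0025], [-0.07, 0, -2.4]],
    [1, [0.0195, 0.0145, -0.0025], [-0.07, 0, -2.4]],
    [1, [0.0185, 0.0155, -0.0025], [-0.07, 0, -2.4]],
    [1, [0.018, 0.016, -0.0025], [-0.07, 0, -2.4]]
  ]
}}

```text
time_s: 2.65
position: [0.6211, 0.0032, 0.2999]
tool_rot: [-0.002, 0.663, 0.749, -0.0]
force: [-0.2, -0.4, 0.1]
grip_width: 0.0855
```

```bash
python3 plan.py 0.62 -0.01 0.30 5.2 10|tail -3
python3 -c "
from h import *
P=pose('wrist');im=get_image('wrist');cv2.imwrite('pics/w1.png',im);np.savez('w1.npz',e=P[1],M=P[2])"
```

```text
[[-1.3, -0.2, -0.0], [-0.02, -0.02, 0.17]]
[[-1.3, -0.2, -0.0], [-0.02, -0.02, 0.17]]
2.65 [0.6211 0.0032 0.2999] [ 0.32  0.39 -0.57  1.58  0.22  1.24 -0.16] 0.0855 yaw 6.947302568033651 tilt [   -3.7     2.9 -1000. ] F [-0.2 -0.4  0.1]
```

View pics/w1.png

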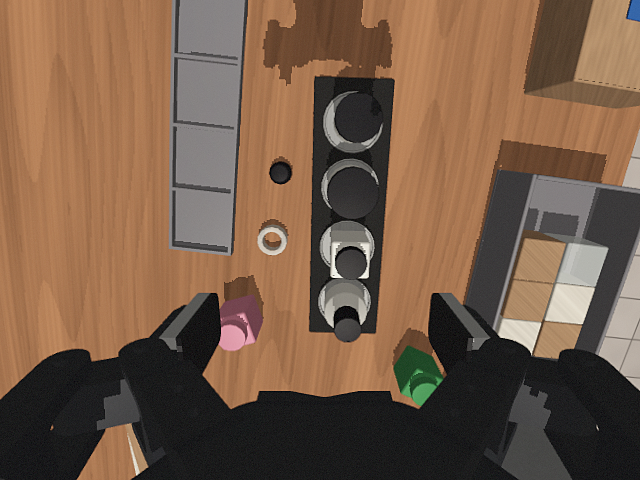

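```bash
python3 - <<'E'
import cv2,numpy as np
g=lambda im:(255*(im/255.)**0.4).astype(np.uint8)
w=g(cv2.imread('pics/w1.png')[70:350,300:410]);t=g(cv2.imread('pics/top0.png')[165:255,180:420]);s=g(cv2.imread('pics/side0.png')[160:345,235:335])
W=cv2.resize(w,None,fx=2.1,fy=2.1,interpolation=3);T=cv2.resize(t,None,fx=3.3,fy=3.3,interpolation=3);S=cv2.resize(s,None,fx=3,fy=3,interpolation=3)
cv2.imwrite('pics/wg.png',W);cv2.imwrite('pics/tg.png',T);cv2.imwrite('pics/sg.png',S)
E
```

```text
(no output)
```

View pics/wg.png

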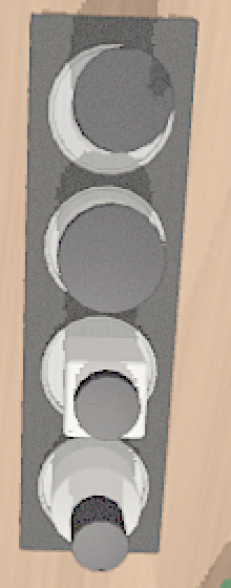

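View pics/tg.png

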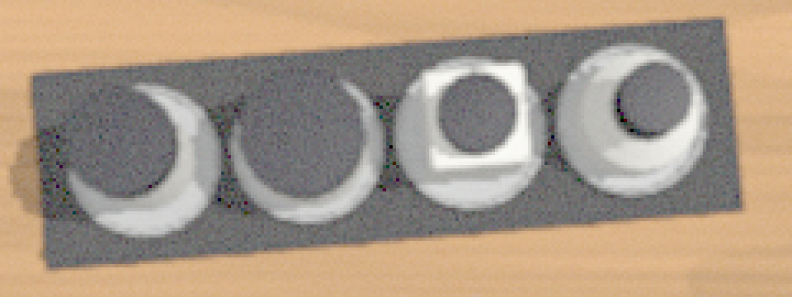

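View pics/sg.png

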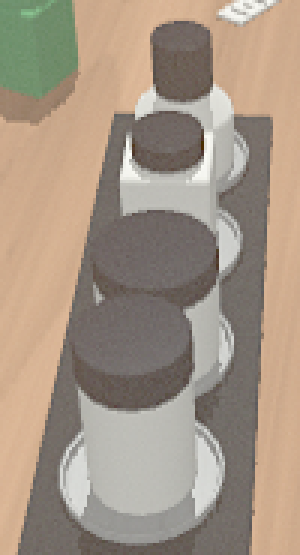

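```bash
cat > m.py <<'E'
from h import *
D=np.load('w1.npz');P=(camera_info('wrist'),D['e'],D['M'])
W=np.array([(124,100),(112,257),(107,405),(100,546)])/2.1+[300,70]
T=np.array([(119,139),(301,134),(478,114),(653,98)])/3.3+[180,165]
S=np.array([(133,333),(155,248),(168,136),(181,40)])/3+[235,160]
f=lambda a:(a[0],a[1][0])
h=[.091,.071,.081,.089]
for i in range(4):
    x,res=tri([f(rays('top',T[i])),f(rays('side',S[i])),f(rays('wrist',W[i],P))])
    print(x.round(4),np.round(res,4),plane('top',T[i],h[i])[0,:2].round(4),plane('wrist',W[i],h[i],P)[0,:2].round(4),plane('side',S[i],h[i])[0,:2].round(4))
# tray corners, dishes from wrist
tc=plane('wrist',np.array([(32,14),(197,18),(158,552),(20,548)])/2.1+[300,70],.006,P);print('tray w',tc.round(4),tc.mean(0))
# square jar top corners at z .067 (body top)
q=plane('top',np.array([(425,67),(523,65),(527,160),(431,167)])/3.3+[180,165],.067);print('sq top',q.round(4),q.mean(0))
q=plane('wrist',np.array([(65,362),(146,364),(146,437),(66,437)])/2.1+[300,70],.067,P);print('sq w',q.round(4),q.mean(0))
# rack in wrist
print(plane('wrist',[[170.5,246],[232,254]],.014,P))
E
python3 m.py
```

```text
[0.6422 0.1002 0.0888] [0.001  0.0009 0.0005] [0.6428 0.1005] [0.6422 0.0995] [0.6407 0.1025]
[0.6484 0.0257 0.0688] [0.0003 0.0003 0.0005] [0.6479 0.0258] [0.6487 0.0258] [0.6475 0.0283]
[ 0.6565 -0.0506  0.0751] [0.0004 0.0004 0.0006] [ 0.6557 -0.0498] [ 0.656  -0.0492] [ 0.6543 -0.042 ]
[ 0.6628 -0.1258  0.0843] [0.0016 0.0011 0.0024] [ 0.662  -0.1235] [ 0.6626 -0.1259] [ 0.6608 -0.116 ]
tray w [[ 0.5922  0.146   0.006 ]
 [ 0.6829  0.1551  0.006 ]
 [ 0.7129 -0.171   0.006 ]
 [ 0.6217 -0.1792  0.006 ]] [ 0.65239789 -0.01228558  0.006     ]
sq top [[ 0.6781 -0.0275  0.067 ]
 [ 0.6793 -0.0702  0.067 ]
 [ 0.6378 -0.0719  0.067 ]
 [ 0.6344 -0.0303  0.067 ]] [ 0.65738629 -0.04995761  0.067     ]
sq w [[ 0.6322 -0.0327  0.067 ]
 [ 0.675  -0.0286  0.067 ]
 [ 0.6814 -0.0693  0.067 ]
 [ 0.6381 -0.0746  0.067 ]] [ 0.65666658 -0.05130969  0.067     ]
[[ 0.43082324 -0.07676099  0.014     ]
 [ 0.51045086 -0.0777146   0.014     ]]
```

```bash
python3 plan.py 0.6423 0.100 0.15 5.2 9|sed -n '1p;5p;9,$p'
```

```text
[[9.6, 3.4, 16.8], [-0.0, -0.05, 0.25]]
[[9.7, 3.2, 16.7], [-0.0, -0.05, 0.25]]
[[9.8, 3.1, 16.7], [-0.0, -0.05, 0.25]]
2.7 [0.6232 0.009  0.3003] [ 0.31  0.4  -0.57  1.57  0.22  1.24 -0.16] 0.0855 yaw 7.413445630299179 tilt [   -1.3     7.2 -1000. ] F [1.7 4.5 0.9]
```

Emit:
{"op": "jog_arm", "data": {
  "commands": [
    [1, [0.0097, 0.0032, 0.0167], [0, 0, 0.25]],
    [1, [0.0097, 0.0032, 0.0167], [0, 0, 0.25]],
    [1, [0.0097, 0.0032, 0.0167], [0, 0, 0.25]],
    [1, [0.0097, 0.0032, 0.0167], [0, 0, 0.25]],
    [1, [0.0097, 0.0032, 0.0167], [0, 0, 0.25]],
    [1, [0.0097, 0.0032, 0.0167], [0, 0, 0.25]],
    [1, [0.0097, 0.0032, 0.0167], [0, 0, 0.25]],
    [1, [0.0097, 0.0032, 0.0167], [0, 0, 0.25]],
    [1, [0.0097, 0.0032, 0.0167], [0, 0, 0.25]],
    [1, [0, 0, 0], [0, 0, 0]]
  ]
}}

```text
time_s: 3.53
position: [0.6429, 0.1054, 0.1426]
tool_rot: [-0.003, 0.675, 0.738, 0.002]
force: [-0.5, 0.9, -0.1]
grip_width: 0.0857
```

```bash
python3 plan.py 0.6423 0.100 0.045 5.2 9|tail -2
python3 -c "
from h import *
P=pose('wrist');im=get_image('wrist');cv2.imwrite('pics/w2.png',im);np.savez('w2.npz',e=P[1],M=P[2])"
```

```text
[[-0.6, -0.1, 10.8], [-0.01, -0.05, -0.01]]
3.5333 [0.6429 0.1054 0.1426] [ 0.12  0.58 -0.53  1.66  0.33  0.98 -0.43] 0.0857 yaw 5.111278439594931 tilt [   -2.3     7.7 -1000. ] F [-0.5  0.9 -0.1]
```

View pics/w2.png

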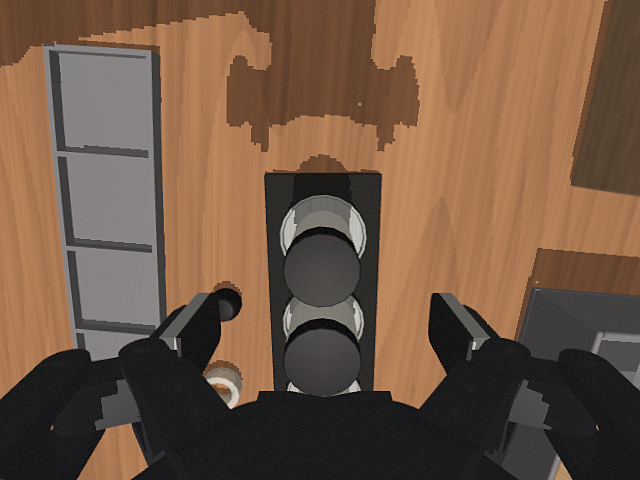

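```bash
python3 -c "
from h import *
D=np.load('w2.npz');P=(camera_info('wrist'),D['e'],D['M'])
f=lambda a:(a[0],a[1][0])
print(plane('wrist',[[322,269]],.091,P),plane('wrist',[[322,357]],.071,P))
D=np.load('w1.npz');Q=(camera_info('wrist'),D['e'],D['M'])
print(tri([f(rays('wrist',[322,269],P)),f(rays('wrist',[359,117.6],Q))]),tri([f(rays('wrist',[322,357],P)),f(rays('wrist',[353.3,192.4],Q))]))
"; python3 plan.py 0.6423 0.100 0.045 5.2 9|tail -2
```

```text
[[0.64184833 0.1013346  0.091     ]] [[0.64795981 0.02970475 0.071     ]]
(array([0.64219817, 0.09992936, 0.08708464]), [np.float64(0.0002652713555418846), np.float64(0.00026527135554187684)]) (array([0.64880995, 0.02504837, 0.06394771]), [np.float64(0.0005091610382683153), np.float64(0.0005091610382680731)])
[[-0.5, -0.2, 11.0], [-0.0, -0.05, -0.01]]
3.5833 [0.6435 0.1042 0.1441] [ 0.12  0.58 -0.53  1.66  0.33  0.99 -0.43] 0.0856 yaw 5.074135017090888 tilt [-9.0e-01  7.1e+00 -1.0e+03] F [ 0.1 -0.2 -0.6]
```

Emit:
{"op": "jog_arm", "data": {
  "commands": [
    [1, [-0.0005, -0.0001, 0.0105], [0, 0, 0]],
    [1, [-0.0005, -0.0001, 0.0105], [0, 0, 0]],
    [1, [-0.0005, -0.0001, 0.0105], [0, 0, 0]],
    [1, [-0.0005, -0.0001, 0.0105], [0, 0, 0]],
    [1, [-0.0005, -0.0001, 0.0105], [0, 0, 0]],
    [1, [-0.0005, -0.0001, 0.0105], [0, -0.2, 0]],
    [1, [-0.0005, -0.0001, 0.0105], [0, -0.2, 0]],
    [1, [0, 0, 0.0105], [0, 0, 0]],
    [1, [0, 0, 0.005], [0, 0, 0]],
    [1, [0, 0, 0], [0, 0, 0]]
  ]
}}

```text
time_s: 4.42
position: [0.645, 0.0953, 0.0488]
tool_rot: [0.002, 0.677, 0.736, 0.0]
force: [0.7, 0.2, 1.5]
grip_width: 0.0855
```

```bash
python3 plan.py 0.6423 0.1005 0.045 5.2 1|tail -2
```

```text
[[5.4, -2.3, 3.8], [0.18, 0.19, -0.44]]
4.4167 [0.645  0.0953 0.0488] [ 0.09  0.69 -0.48  1.72  0.41  0.83 -0.49] 0.0855 yaw 4.760942243490311 tilt [    3.5    -3.  -1000. ] F [0.7 0.2 1.5]
```

Emit:
{"op": "jog_arm", "data": {
  "commands": [
    [1, [0.0025, -0.001, 0.002], [0.18, 0.19, 0]],
    [1, [0.002, -0.001, 0.002], [0, 0, 0]],
    [1, [0, 0, 0], [0, 0, 0]],
    [0, [0, 0, 0], [0, 0, 0]],
    [0, [0, 0, 0], [0, 0, 0]],
    [0, [0, 0, 0], [0, 0, 0]],
    [0, [0, 0, 0], [0, 0, 0]],
    [0, [0, 0, 0], [0, 0, 0]],
    [0, [0, 0, 0], [0, 0, 0]],
    [0, [0, 0, 0], [0, 0, 0]]
  ],
  "squeeze": 40
}}

```text
time_s: 5.25
position: [0.6435, 0.101, 0.0461]
tool_rot: [0.0, 0.677, 0.736, 0.001]
force: [-0.0, -0.1, -2.2]
grip_width: 0.0459
```

```bash
python3 plan.py 0.6423 0.1005 0.045 5.2 1|tail -2
python3 -c "
from h import *
im=get_image('side');cv2.imwrite('pics/s2.png',im)"
```

```text
[[-0.4, -1.2, 1.1], [0.14, -0.06, -0.41]]
5.25 [0.6435 0.101  0.0461] [ 0.09  0.7  -0.48  1.72  0.41  0.82 -0.5 ] 0.0459 yaw 4.794233451231928 tilt [    2.4     1.2 -1000. ] F [-0.  -0.1 -2.2]
```

View pics/s2.png

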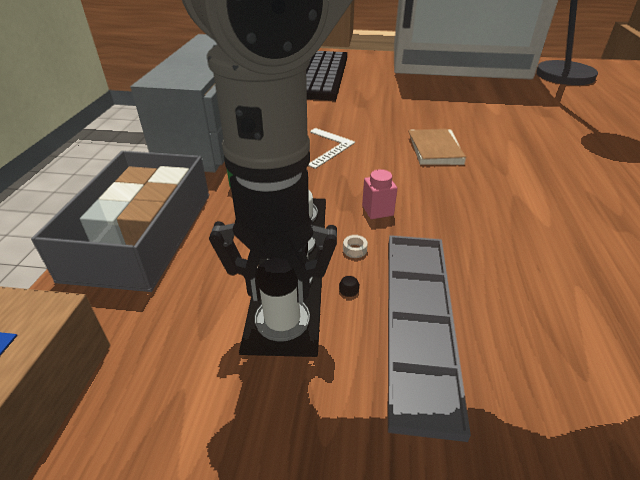

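Emit:
{"op": "jog_arm", "data": {
  "commands": [
    [0, [0, 0, -0.005], [0, 0, 0]],
    [0, [0, 0, -0.012], [0, 0, 0]],
    [0, [0, 0, -0.014], [0, 0, 0]],
    [0, [0, 0, -0.014], [0, 0, 0]],
    [0, [0, 0, -0.014], [0, 0, 0]],
    [0, [0, 0, -0.014], [0, 0, 0]],
    [0, [0, 0, -0.014], [0, 0, 0]],
    [0, [0, 0, -0.014], [0, 0, 0]],
    [0, [0, 0, -0.01], [0, 0, 0]],
    [0, [0, 0, -0.004], [0, 0, 0]]
  ]
}}

```text
time_s: 6.13
position: [0.6433, 0.1014, 0.1762]
tool_rot: [0.001, 0.677, 0.736, 0.003]
force: [0.3, 0.3, -0.3]
grip_width: 0.0459
```

```bash
python3 plan.py 0.4695 -0.0373 0.155 0.5 14
```

```text
[[-8.8, -13.2, 1.4], [0.02, -0.01, 0.31]]
[[-8.9, -13.2, 1.4], [0.02, -0.01, 0.31]]
[[-9.0, -13.1, 1.4], [0.02, -0.01, 0.31]]
[[-9.0, -13.1, 1.4], [0.02, -0.01, 0.31]]
[[-9.1, -13.0, 1.5], [0.02, -0.01, 0.31]]
[[-9.2, -13.0, 1.5], [0.02, -0.01, 0.31]]
[[-9.3, -12.9, 1.5], [0.02, -0.01, 0.31]]
[[-9.3, -12.9, 1.5], [0.02, -0.01, 0.31]]
[[-9.4, -12.8, 1.5], [0.02, -0.01, 0.31]]
[[-9.5, -12.8, 1.5], [0.02, -0.01, 0.31]]
[[-9.5, -12.7, 1.5], [0.02, -0.01, 0.31]]
[[-9.6, -12.7, 1.5], [0.02, -0.01, 0.31]]
[[-9.7, -12.6, 1.5], [0.02, -0.01, 0.31]]
[[-9.7, -12.6, 1.5], [0.02, -0.01, 0.31]]
6.1333 [0.6433 0.1014 0.1762] [ 0.13  0.54 -0.54  1.64  0.32  1.03 -0.42] 0.0459 yaw 4.844367880948433 tilt [    5.8     2.1 -1000. ] F [ 0.3  0.3 -0.3]
```

Emit:
{"op": "jog_arm", "data": {
  "commands": [
    [0, [-0.006, -0.008, 0.001], [0, 0, 0.3]],
    [0, [-0.009, -0.013, 0.0015], [0, 0, 0.3]],
    [0, [-0.009, -0.013, 0.0015], [0, 0, 0.3]],
    [0, [-0.009, -0.013, 0.0015], [0, 0, 0.3]],
    [0, [-0.009, -0.013, 0.0015], [0, 0, 0.3]],
    [0, [-0.009, -0.013, 0.0015], [0, 0, 0.3]],
    [0, [-0.009, -0.013, 0.0015], [0, 0, 0.3]],
    [0, [-0.009, -0.013, 0.0015], [0, 0, 0.3]],
    [0, [-0.009, -0.013, 0.0015], [0, 0, 0.3]],
    [0, [-0.009, -0.013, 0.0015], [0, 0, 0.3]]
  ]
}}

```text
time_s: 6.97
position: [0.5124, 0.0018, 0.1581]
tool_rot: [-0.0, 0.697, 0.717, 0.002]
force: [-0.4, 1.0, -1.7]
grip_width: 0.0456
```

```bash
python3 plan.py 0.4695 -0.0373 0.155 0.5 4
```

```text
[[-9.5, -11.0, 0.7], [0.03, -0.03, 0.29]]
[[-9.5, -11.0, 0.7], [0.03, -0.03, 0.29]]
[[-9.6, -10.9, 0.7], [0.03, -0.03, 0.29]]
[[-9.6, -10.9, 0.8], [0.03, -0.03, 0.29]]
6.9667 [0.5124 0.0018 0.1581] [ 0.34  0.35 -0.56  1.98  0.24  0.87 -0.32] 0.0456 yaw 1.661291850393791 tilt [    2.      2.3 -1000. ] F [-0.4  1.  -1.7]
```

Emit:
{"op": "jog_arm", "data": {
  "commands": [
    [0, [-0.0095, -0.011, 0], [0, 0, 0.3]],
    [0, [-0.0095, -0.011, 0], [0, 0, 0.3]],
    [0, [-0.0095, -0.011, 0], [0, 0, 0.3]],
    [0, [-0.005, -0.006, 0], [0, 0, 0.3]],
    [0, [0, 0, 0], [0, 0, 0]],
    [0, [0, 0, 0.006], [0, 0, 0]],
    [0, [0, 0, 0.01], [0, 0, 0]],
    [0, [0, 0, 0.012], [0, 0, 0]],
    [0, [0, 0, 0.012], [0, 0, 0]],
    [0, [0, 0, 0.008], [0, 0, 0]]
  ]
}}

```text
time_s: 7.8
position: [0.4653, -0.0373, 0.1038]
tool_rot: [-0.001, 0.706, 0.708, -0.001]
force: [-0.0, 0.8, -1.9]
grip_width: 0.0459
```

```bash
python3 plan.py 0.4695 -0.0373 0.0411 0.5 7
```

```text
[[-0.0, 0.6, 9.0], [-0.02, 0.0, -0.06]]
[[-0.0, 0.6, 9.0], [-0.02, 0.0, -0.06]]
[[-0.0, 0.6, 9.0], [-0.02, 0.0, -0.06]]
[[-0.0, 0.6, 9.0], [-0.02, 0.0, -0.06]]
[[-0.0, 0.6, 9.0], [-0.02, 0.0, -0.06]]
[[-0.0, 0.6, 9.0], [-0.02, 0.0, -0.06]]
[[-0.0, 0.6, 9.0], [-0.02, 0.0, -0.06]]
7.8 [ 0.4653 -0.0373  0.1038] [ 0.39  0.37 -0.52  2.12  0.28  0.72 -0.31] 0.0459 yaw 0.09832842945362139 tilt [   -2.7    -0.  -1000. ] F [-0.   0.8 -1.9]
```

Emit:
{"op": "jog_arm", "data": {
  "commands": [
    [0, [0, 0.0006, 0.008], [0, 0, 0]],
    [0, [0, 0.0006, 0.009], [0, 0, 0]],
    [0, [0, 0.0006, 0.009], [0, 0, 0]],
    [0, [0, 0.0006, 0.009], [0, 0, 0]],
    [0, [0, 0.0006, 0.008], [0, 0, 0]],
    [0, [0, 0.0006, 0.006], [0, 0, 0]],
    [0, [0, 0, 0.003], [0, 0, 0]],
    [0, [0, 0, 0.001], [0, 0, 0]],
    [0, [0, 0, 0.001], [0, 0, 0]],
    [0, [0, 0, 0], [0, 0, 0]]
  ]
}}

```text
time_s: 8.63
position: [0.4694, -0.0347, 0.0412]
tool_rot: [-0.003, 0.705, 0.709, -0.001]
force: [0.4, -0.7, -1.3]
grip_width: 0.0461
```

```bash
python3 plan.py 0.4695 -0.0373 0.0411 0.5 1
python3 -c "
from h import *
im=get_image('side');cv2.imwrite('pics/s3.png',cv2.resize(im[150:390,300:500],None,fx=2.5,fy=2.5))"
```

```text
[[-2.6, 0.1, 0.1], [-0.33, -0.14, -0.21]]
8.6333 [ 0.4694 -0.0347  0.0412] [ 0.33  0.48 -0.46  2.15  0.37  0.59 -0.4 ] 0.0461 yaw 0.2951537004899234 tilt [   -5.8     2.4 -1000. ] F [ 0.4 -0.7 -1.3]
```

View pics/s3.png

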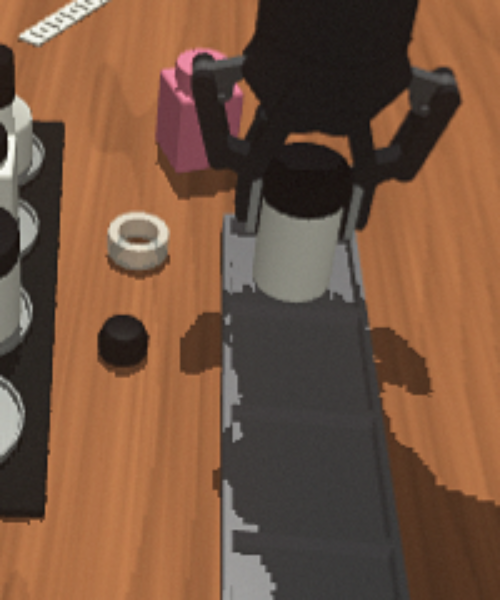

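Emit:
{"op": "jog_arm", "data": {
  "commands": [
    [0, [-0.001, 0, 0.0007], [-0.15, -0.1, 0]],
    [0, [-0.001, 0, 0.0007], [-0.15, 0, 0]],
    [0, [0, 0, 0.0007], [0, 0, 0]],
    [0, [0, 0, 0], [0, 0, 0]],
    [0, [0, 0, 0], [0, 0, 0]],
    [0, [0, 0, 0], [0, 0, 0]],
    [0, [0, 0, 0], [0, 0, 0]],
    [0, [0, 0, 0], [0, 0, 0]],
    [0, [0, 0, 0], [0, 0, 0]],
    [0, [0, 0, 0], [0, 0, 0]]
  ]
}}

```text
time_s: 9.52
position: [0.4707, -0.037, 0.0415]
tool_rot: [0.002, 0.705, 0.709, 0.002]
force: [0.2, -0.3, -1.9]
grip_width: 0.0458
```

Emit:
{"op": "jog_arm", "data": {
  "commands": [
    [0, [0, 0, 0.001], [0, 0, 0]],
    [0, [0, 0, 0.001], [0, 0, 0]],
    [0, [0, 0, 0.001], [0, 0, 0]],
    [0, [0, 0, 0.001], [0, 0, 0]],
    [0, [0, 0, 0], [0, 0, 0]],
    [0, [0, 0, 0], [0, 0, 0]],
    [0, [0, 0, 0], [0, 0, 0]],
    [0, [0, 0, 0], [0, 0, 0]],
    [0, [0, 0, 0], [0, 0, 0]],
    [0, [0, 0, 0], [0, 0, 0]]
  ]
}}

```text
time_s: 10.35
position: [0.471, -0.0369, 0.0408]
tool_rot: [0.003, 0.705, 0.709, 0.0]
force: [-1.2, -0.2, 2.7]
grip_width: 0.0454
```

```bash
python3 plan.py 0.4695 -0.0373 0.0411 0.5 1
```

```text
[[-0.4, -1.5, -0.3], [0.27, 0.2, -0.24]]
10.35 [ 0.471  -0.0369  0.0408] [ 0.32  0.48 -0.46  2.15  0.38  0.58 -0.41] 0.0454 yaw 0.26268429193334214 tilt [    4.7    -3.4 -1000. ] F [-1.2 -0.2  2.7]
```

Emit:
{"op": "jog_arm", "data": {
  "commands": [
    [0.7, [0, 0, 0], [0, 0, 0]],
    [1, [0, 0, 0], [0, 0, 0]],
    [1, [0, 0, 0], [0, 0, 0]],
    [1, [0, 0, 0], [0, 0, 0]],
    [1, [0, 0, 0], [0, 0, 0]],
    [1, [0, 0, -0.005], [0, 0, 0]],
    [1, [0, 0, -0.012], [0, 0, 0]],
    [1, [0, 0, -0.015], [0, 0, 0]],
    [1, [0, 0, -0.02], [0, 0, 0]],
    [1, [0, 0, -0.02], [0, 0, 0]]
  ]
}}

```text
time_s: 11.18
position: [0.4679, -0.0363, 0.1127]
tool_rot: [-0.001, 0.705, 0.709, -0.002]
force: [0.6, -0.0, 0.0]
grip_width: 0.0856
```

```bash
python3 plan.py 0.648 0.026 0.16 5.2 13
python3 -c "
from h import *
im=get_image('side');cv2.imwrite('pics/s4.png',cv2.resize(im[150:390,300:500],None,fx=2.5,fy=2.5))"
```

```text
[[4.7, 13.9, -3.7], [-0.02, 0.01, -0.38]]
[[4.6, 13.9, -3.7], [-0.02, 0.01, -0.38]]
[[4.5, 13.9, -3.7], [-0.02, 0.01, -0.38]]
[[4.4, 14.0, -3.7], [-0.02, 0.01, -0.38]]
[[4.3, 14.0, -3.7], [-0.02, 0.01, -0.38]]
[[4.3, 14.0, -3.7], [-0.02, 0.01, -0.38]]
[[4.2, 14.1, -3.7], [-0.02, 0.01, -0.38]]
[[4.1, 14.1, -3.7], [-0.02, 0.01, -0.38]]
[[4.0, 14.1, -3.7], [-0.02, 0.01, -0.38]]
[[3.9, 14.1, -3.7], [-0.02, 0.01, -0.38]]
[[3.8, 14.2, -3.7], [-0.02, 0.01, -0.38]]
[[3.7, 14.2, -3.6], [-0.02, 0.01, -0.38]]
[[3.6, 14.2, -3.6], [-0.02, 0.01, -0.38]]
11.1833 [ 0.4679 -0.0363  0.1127] [ 0.4   0.36 -0.53  2.11  0.27  0.74 -0.3 ] 0.0856 yaw 0.32449425757938416 tilt [   -3.7    -1.9 -1000. ] F [ 0.6 -0.   0. ]
```

View pics/s4.png

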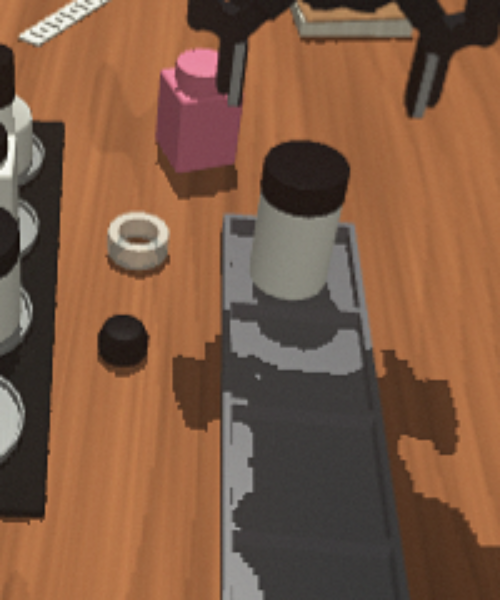

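Emit:
{"op": "jog_arm", "data": {
  "commands": [
    [1, [0.0045, 0.014, -0.005], [0, 0, -0.4]],
    [1, [0.0045, 0.014, -0.005], [0, 0, -0.4]],
    [1, [0.0045, 0.014, -0.005], [0, 0, -0.4]],
    [1, [0.0045, 0.014, -0.005], [0, 0, -0.4]],
    [1, [0.0045, 0.014, -0.004], [0, 0, -0.4]],
    [1, [0.004, 0.014, -0.003], [0, 0, -0.4]],
    [1, [0.004, 0.014, -0.002], [0, 0, -0.4]],
    [1, [0.004, 0.014, 0], [0, 0, -0.4]],
    [1, [0.004, 0.014, 0], [0, 0, -0.4]],
    [1, [0.004, 0.014, 0], [0, 0, -0.4]]
  ]
}}

```text
time_s: 12.07
position: [0.6123, 0.0112, 0.1528]
tool_rot: [0.004, 0.68, 0.733, -0.0]
force: [0.3, -0.5, -0.4]
grip_width: 0.0852
```

```bash
python3 plan.py 0.648 0.026 0.15 5.2 2
```

```text
[[6.1, 18.3, 1.5], [0.16, 0.2, -0.44]]
[[5.9, 18.4, 1.4], [0.16, 0.2, -0.44]]
12.0667 [0.6123 0.0112 0.1528] [ 0.27  0.51 -0.52  1.76  0.31  0.95 -0.31] 0.0852 yaw 4.328740501579732 tilt [    6.3    -6.3 -1000. ] F [ 0.3 -0.5 -0.4]
```

Emit:
{"op": "jog_arm", "data": {
  "commands": [
    [1, [0.005, 0.014, 0], [0.1, 0.1, -0.4]],
    [1, [0.004, 0.011, 0], [0.1, 0.1, -0.4]],
    [1, [0.001, 0.004, 0], [0.1, 0.1, 0]],
    [1, [0, 0, 0], [0, 0, 0]],
    [1, [0, 0, 0], [0, 0, 0]],
    [1, [0, 0, 0], [0, 0, 0]],
    [1, [0, 0, 0], [0, 0, 0]],
    [1, [0, 0, 0], [0, 0, 0]],
    [1, [0, 0, 0], [0, 0, 0]],
    [1, [0, 0, 0], [0, 0, 0]]
  ]
}}

```text
time_s: 12.9
position: [0.6408, 0.0236, 0.1536]
tool_rot: [0.0, 0.675, 0.738, -0.001]
force: [1.0, -0.2, -0.3]
grip_width: 0.0847
```

```bash
python3 plan.py 0.648 0.026 0.032 5.2 9|tail -2
python3 -c "
from h import *
P=pose('wrist');im=get_image('wrist');cv2.imwrite('pics/w3.png',im);np.savez('w3.npz',e=P[1],M=P[2])"
```

```text
[[0.2, 0.8, 13.5], [-0.0, 0.01, -0.01]]
12.9 [0.6408 0.0236 0.1536] [ 0.24  0.55 -0.52  1.68  0.32  0.99 -0.3 ] 0.0847 yaw 5.14247959237675 tilt [-3.0e-01 -1.5e+00 -1.0e+03] F [ 1.  -0.2 -0.3]
```

View pics/w3.png

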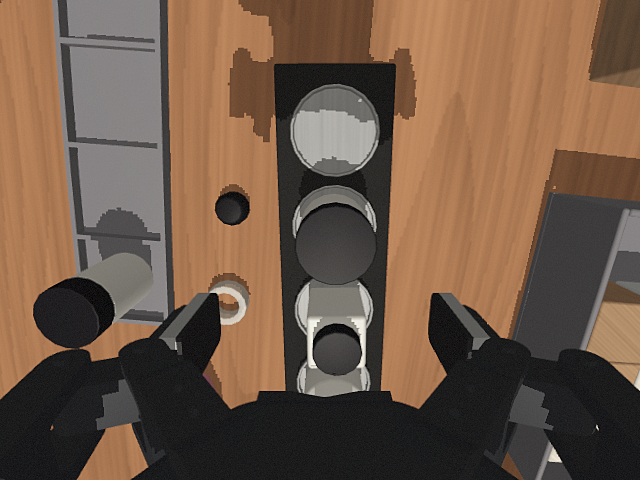

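```bash
python3 -c "
from h import *
D=np.load('w3.npz');P=(camera_info('wrist'),D['e'],D['M'])
print(plane('wrist',[[336,245]],.071,P),plane('wrist',[[337.5,350]],.081,P))
im=cv2.imread('pics/w3.png')[270:400,280:395];cv2.imwrite('pics/w3z.png',cv2.resize((255*(im/255.)**.5).astype('uint8'),None,fx=4,fy=4,interpolation=3))
"; python3 plan.py 0.648 0.026 0.032 5.2 9|tail -2
```

```text
[[0.64846352 0.02572341 0.071     ]] [[ 0.65644172 -0.04731523  0.081     ]]
[[0.2, 0.8, 13.5], [-0.0, 0.01, -0.01]]
12.95 [0.6408 0.0236 0.1536] [ 0.24  0.55 -0.52  1.68  0.32  0.99 -0.3 ] 0.0853 yaw 5.141524447734385 tilt [-3.0e-01 -1.5e+00 -1.0e+03] F [-0.3 -0.5  0.5]
```

View pics/w3z.png

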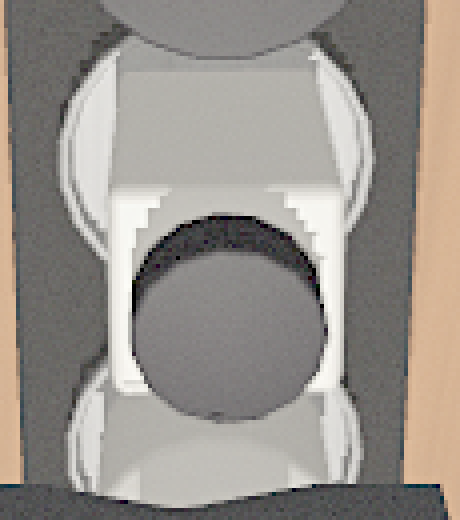

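Emit:
{"op": "jog_arm", "data": {
  "commands": [
    [1, [0.0003, 0.001, 0.01], [0, 0, 0]],
    [1, [0.0003, 0.001, 0.014], [0, 0, 0]],
    [1, [0.0003, 0.001, 0.014], [0, 0, 0]],
    [1, [0.0003, 0.001, 0.014], [0, 0, 0]],
    [1, [0.0003, 0.001, 0.014], [0, 0, 0]],
    [1, [0, 0.001, 0.014], [0, 0, 0]],
    [1, [0, 0.001, 0.014], [0, 0, 0]],
    [1, [0, 0, 0.011], [0, 0, 0]],
    [1, [0, 0, 0.006], [0, 0, 0]],
    [1, [0, 0, 0], [0, 0, 0]]
  ]
}}

```text
time_s: 13.78
position: [0.6458, 0.0255, 0.0269]
tool_rot: [-0.002, 0.674, 0.738, -0.003]
force: [-0.7, -0.7, -0.6]
grip_width: 0.0853
```

```bash
python3 plan.py 0.6483 0.026 0.031 5.2 1|tail -2
```

```text
[[0.2, 2.5, -4.1], [-0.35, 0.07, -0.03]]
13.7833 [0.6458 0.0255 0.0269] [ 0.19  0.72 -0.46  1.73  0.42  0.8  -0.38] 0.0853 yaw 5.16942704800853 tilt [   -5.9    -1.8 -1000. ] F [-0.7 -0.7 -0.6]
```

Emit:
{"op": "jog_arm", "data": {
  "commands": [
    [1, [0, 0.0015, -0.003], [-0.3, 0, 0]],
    [1, [0, 0.001, -0.001], [0, 0, 0]],
    [0, [0, 0, 0], [0, 0, 0]],
    [0, [0, 0, 0], [0, 0, 0]],
    [0, [0, 0, 0], [0, 0, 0]],
    [0, [0, 0, 0], [0, 0, 0]],
    [0, [0, 0, 0], [0, 0, 0]],
    [0, [0, 0, 0], [0, 0, 0]],
    [0, [0, 0, 0], [0, 0, 0]],
    [0, [0, 0, 0], [0, 0, 0]]
  ]
}}

```text
time_s: 14.62
position: [0.6507, 0.0259, 0.0347]
tool_rot: [0.002, 0.675, 0.738, 0.001]
force: [0.1, -0.2, -1.4]
grip_width: 0.0551
```

Emit:
{"op": "jog_arm", "data": {
  "commands": [
    [0, [0, 0, -0.005], [0, 0, 0]],
    [0, [0, 0, -0.012], [0, 0, 0]],
    [0, [0, 0, -0.014], [0, 0, 0]],
    [0, [0, 0, -0.014], [0, 0, 0]],
    [0, [0, 0, -0.014], [0, 0, 0]],
    [0, [0, 0, -0.014], [0, 0, 0]],
    [0, [0, 0, -0.014], [0, 0, 0]],
    [0, [0, 0, -0.014], [0, 0, 0]],
    [0, [0, 0, -0.01], [0, 0, 0]],
    [0, [0, 0, -0.004], [0, 0, 0]]
  ]
}}

```text
time_s: 15.45
position: [0.6508, 0.0268, 0.1658]
tool_rot: [0.004, 0.674, 0.738, 0.003]
force: [1.0, -0.3, 0.4]
grip_width: 0.0549
```

```bash
python3 plan.py 0.4692 0.0387 0.155 0.4 13
python3 -c "
from h import *
im=get_image('side');cv2.imwrite('pics/s5.png',im)"
```

```text
[[2.2, -13.8, 0.7], [0.04, 0.0, 0.37]]
[[2.1, -13.8, 0.7], [0.04, 0.0, 0.37]]
[[2.0, -13.9, 0.7], [0.04, 0.0, 0.37]]
[[1.9, -13.9, 0.7], [0.04, 0.0, 0.37]]
[[1.8, -13.9, 0.7], [0.04, 0.0, 0.37]]
[[1.7, -13.9, 0.7], [0.04, 0.0, 0.37]]
[[1.6, -13.9, 0.8], [0.04, 0.0, 0.37]]
[[1.6, -13.9, 0.8], [0.04, 0.0, 0.37]]
[[1.5, -13.9, 0.8], [0.04, 0.0, 0.37]]
[[1.4, -13.9, 0.8], [0.04, 0.0, 0.37]]
[[1.3, -13.9, 0.8], [0.04, 0.0, 0.37]]
[[1.2, -13.9, 0.8], [0.04, 0.0, 0.37]]
[[1.1, -14.0, 0.8], [0.04, 0.0, 0.37]]
15.45 [0.6508 0.0268 0.1658] [ 0.24  0.55 -0.52  1.66  0.32  1.01 -0.3 ] 0.0549 yaw 5.196545775422075 tilt [ 1.010e+01 -5.000e-01 -9.999e+02] F [ 1.  -0.3  0.4]
```

View pics/s5.png

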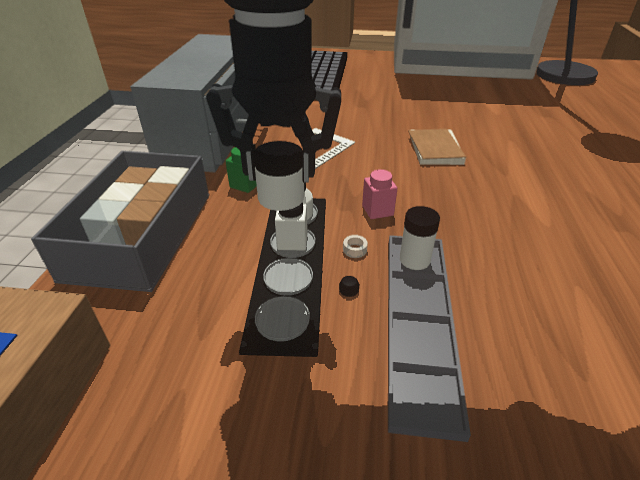

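Emit:
{"op": "jog_arm", "data": {
  "commands": [
    [0, [0.0015, -0.008, 0], [0.05, 0, 0.4]],
    [0, [0.002, -0.014, 0.0015], [0.05, 0, 0.4]],
    [0, [0.002, -0.014, 0.0015], [0.05, 0, 0.4]],
    [0, [0.002, -0.014, 0.0015], [0.05, 0, 0.4]],
    [0, [0.002, -0.014, 0.0015], [0.05, 0, 0.4]],
    [0, [0.002, -0.014, 0.0015], [0.05, 0, 0.4]],
    [0, [0.002, -0.014, 0.0015], [0.05, 0, 0.4]],
    [0, [0.0015, -0.014, 0.0015], [0.05, 0, 0.4]],
    [0, [0.0015, -0.014, 0.0015], [0.05, 0, 0.4]],
    [0, [0.0015, -0.014, 0.001], [0.05, 0, 0.4]]
  ]
}}

```text
time_s: 16.33
position: [0.5027, 0.0371, 0.1462]
tool_rot: [-0.003, 0.702, 0.712, -0.004]
force: [0.7, 0.3, -1.1]
grip_width: 0.0552
```

```bash
python3 plan.py 0.4692 0.0387 0.155 0.4 3
```

```text
[[0.7, -11.2, -2.8], [-0.17, 0.03, 0.12]]
[[0.7, -11.2, -2.9], [-0.17, 0.03, 0.12]]
[[0.6, -11.2, -2.9], [-0.17, 0.03, 0.12]]
16.3333 [0.5027 0.0371 0.1462] [ 0.27  0.36 -0.56  2.    0.25  0.85 -0.42] 0.0552 yaw 0.7523626870541511 tilt [   -8.8    -1.6 -1000. ] F [ 0.7  0.3 -1.1]
```

Emit:
{"op": "jog_arm", "data": {
  "commands": [
    [0, [0.0007, -0.011, 0], [-0.1, 0, 0.1]],
    [0, [0.0007, -0.011, 0], [-0.1, 0, 0.1]],
    [0, [0, -0.006, 0], [-0.1, 0, 0.1]],
    [0, [0, 0, 0.004], [-0.1, 0, 0]],
    [0, [0, 0, 0.008], [0, 0, 0]],
    [0, [0, 0, 0.01], [0, 0, 0]],
    [0, [0, 0, 0.012], [0, 0, 0]],
    [0, [0, 0, 0.012], [0, 0, 0]],
    [0, [0, 0, 0.012], [0, 0, 0]],
    [0, [0, 0, 0.008], [0, 0, 0]]
  ]
}}

```text
time_s: 17.17
position: [0.4671, 0.0373, 0.0715]
tool_rot: [-0.002, 0.705, 0.709, -0.004]
force: [-0.9, -0.4, -1.4]
grip_width: 0.0548
```

```bash
python3 plan.py 0.4692 0.0387 0.0297 0.4 6|tail -2
```

```text
[[0.2, 0.4, 7.0], [-0.07, 0.03, -0.01]]
17.1667 [0.4671 0.0373 0.0715] [ 0.22  0.43 -0.52  2.14  0.34  0.66 -0.53] 0.0548 yaw 0.32868236268024825 tilt [   -7.8    -2.7 -1000. ] F [-0.9 -0.4 -1.4]
```

Emit:
{"op": "jog_arm", "data": {
  "commands": [
    [0, [0.0003, 0.0005, 0.007], [-0.1, 0, 0]],
    [0, [0.0003, 0.0005, 0.008], [-0.1, 0, 0]],
    [0, [0.0003, 0.0005, 0.008], [-0.1, 0, 0]],
    [0, [0.0003, 0.0005, 0.007], [-0.1, 0, 0]],
    [0, [0, 0, 0.004], [0, 0, 0]],
    [0, [0, 0, 0.001], [0, 0, 0]],
    [0, [0, 0, 0.001], [0, 0, 0]],
    [0, [0, 0, 0.001], [0, 0, 0]],
    [0, [0, 0, 0], [0, 0, 0]],
    [0, [0, 0, 0], [0, 0, 0]]
  ]
}}

```text
time_s: 18.0
position: [0.4698, 0.0391, 0.0291]
tool_rot: [0.0, 0.705, 0.709, -0.002]
force: [0.1, 0.8, -1.7]
grip_width: 0.055
```

```bash
python3 plan.py 0.4692 0.0387 0.0297 0.4 1|tail -2
```

```text
[[-0.4, -0.6, -0.6], [-0.11, 0.14, -0.06]]
18.0 [0.4698 0.0391 0.0291] [ 0.17  0.5  -0.47  2.15  0.42  0.57 -0.6 ] 0.055 yaw 0.3354290978125874 tilt [   -1.9    -2.4 -1000. ] F [ 0.1  0.8 -1.7]
```

Emit:
{"op": "jog_arm", "data": {
  "commands": [
    [0, [0, 0, 0.001], [0, 0, 0]],
    [0, [0, 0, 0.001], [0, 0, 0]],
    [0, [0, 0, 0.001], [0, 0, 0]],
    [0, [0, 0, 0], [0, 0, 0]],
    [0, [0, 0, 0], [0, 0, 0]],
    [0, [0, 0, 0], [0, 0, 0]],
    [0, [0, 0, 0], [0, 0, 0]],
    [0, [0, 0, 0], [0, 0, 0]],
    [0, [0, 0, 0], [0, 0, 0]],
    [0, [0, 0, 0], [0, 0, 0]]
  ]
}}

```text
time_s: 18.83
position: [0.4708, 0.0389, 0.0286]
tool_rot: [0.002, 0.705, 0.709, -0.001]
force: [0.5, -0.3, -1.1]
grip_width: 0.0551
```

Emit:
{"op": "jog_arm", "data": {
  "commands": [
    [0, [0, 0, 0.0015], [0, 0, 0]],
    [0, [0, 0, 0.0015], [0, 0, 0]],
    [0, [0, 0, 0.001], [0, 0, 0]],
    [0, [0, 0, 0.001], [0, 0, 0]],
    [0, [0, 0, 0], [0, 0, 0]],
    [0, [0, 0, 0], [0, 0, 0]],
    [0, [0, 0, 0], [0, 0, 0]],
    [0, [0, 0, 0], [0, 0, 0]],
    [0, [0, 0, 0], [0, 0, 0]],
    [0, [0, 0, 0], [0, 0, 0]]
  ]
}}

```text
time_s: 19.67
position: [0.4711, 0.0388, 0.0283]
tool_rot: [0.004, 0.705, 0.709, -0.002]
force: [-0.5, -1.6, 3.1]
grip_width: 0.0552
```

```bash
python3 plan.py 0.4692 0.0387 0.0297 0.4 1|tail -1
python3 -c "
from h import *
im=get_image('side');cv2.imwrite('pics/s6.png',cv2.resize(im[150:390,300:500],None,fx=2.5,fy=2.5))"
```

```text
19.6667 [0.4711 0.0388 0.0283] [ 0.16  0.51 -0.46  2.15  0.43  0.57 -0.61] 0.0552 yaw 0.2934736753094451 tilt [    2.     -8.6 -1000. ] F [-0.5 -1.6  3.1]
```

View pics/s6.png

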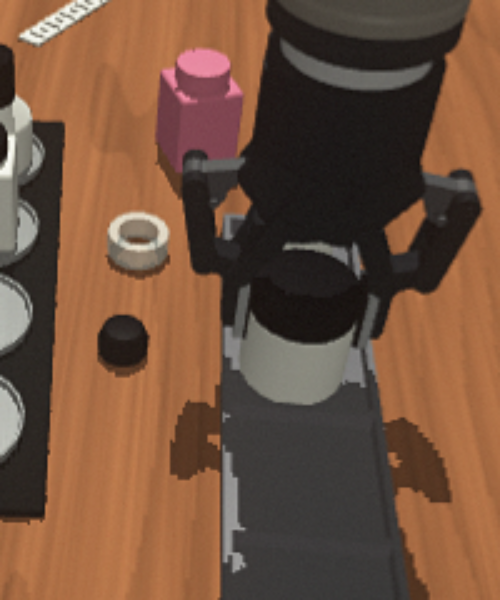

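Contact felt; release and rise.

Emit:
{"op": "jog_arm", "data": {
  "commands": [
    [0.8, [0, 0, 0], [0, 0, 0]],
    [1, [0, 0, 0], [0, 0, 0]],
    [1, [0, 0, 0], [0, 0, 0]],
    [1, [0, 0, 0], [0, 0, 0]],
    [1, [0, 0, 0], [0, 0, 0]],
    [1, [0, 0, -0.005], [0, 0, 0]],
    [1, [0, 0, -0.012], [0, 0, 0]],
    [1, [0, 0, -0.018], [0, 0, 0]],
    [1, [0, 0, -0.025], [0, 0, 0]],
    [1, [0, 0, -0.025], [0, 0, 0]]
  ]
}}

```text
time_s: 20.55
position: [0.467, 0.0394, 0.1125]
tool_rot: [-0.0, 0.705, 0.709, -0.006]
force: [0.8, 0.4, 0.2]
grip_width: 0.0853
```

```bash
python3 plan.py 0.650 -0.050 0.155 5.2 13
python3 -c "
from h import *
im=get_image('side');cv2.imwrite('pics/s7.png',cv2.resize(im[150:390,300:500],None,fx=2.5,fy=2.5))"
```

```text
[[-7.0, 14.0, -3.3], [-0.04, 0.04, -0.37]]
[[-7.1, 14.0, -3.3], [-0.04, 0.04, -0.37]]
[[-7.2, 13.9, -3.3], [-0.04, 0.04, -0.37]]
[[-7.3, 13.9, -3.3], [-0.04, 0.04, -0.37]]
[[-7.4, 13.8, -3.3], [-0.04, 0.04, -0.37]]
[[-7.4, 13.8, -3.3], [-0.04, 0.04, -0.37]]
[[-7.5, 13.7, -3.3], [-0.04, 0.04, -0.37]]
[[-7.6, 13.7, -3.3], [-0.04, 0.04, -0.37]]
[[-7.7, 13.6, -3.3], [-0.04, 0.04, -0.37]]
[[-7.8, 13.6, -3.3], [-0.04, 0.04, -0.37]]
[[-7.9, 13.5, -3.3], [-0.04, 0.04, -0.37]]
[[-8.0, 13.5, -3.3], [-0.04, 0.04, -0.37]]
[[-8.0, 13.4, -3.3], [-0.04, 0.04, -0.37]]
20.55 [0.467  0.0394 0.1125] [ 0.25  0.36 -0.55  2.11  0.28  0.75 -0.48] 0.0853 yaw 0.37768983952598706 tilt [  -9.1   -8.4 -999.9] F [0.8 0.4 0.2]
```

View pics/s7.png

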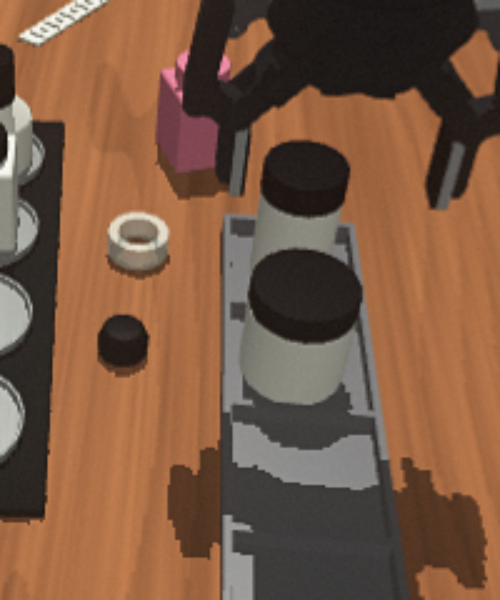

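Emit:
{"op": "jog_arm", "data": {
  "commands": [
    [1, [-0.007, 0.014, -0.006], [0, 0, -0.4]],
    [1, [-0.007, 0.014, -0.006], [0, 0, -0.4]],
    [1, [-0.007, 0.014, -0.006], [0, 0, -0.4]],
    [1, [-0.0075, 0.014, -0.006], [0, 0, -0.4]],
    [1, [-0.0075, 0.014, -0.004], [0, 0, -0.4]],
    [1, [-0.0075, 0.014, -0.003], [0, 0, -0.4]],
    [1, [-0.0075, 0.014, 0], [0, 0, -0.4]],
    [1, [-0.0075, 0.0135, 0], [0, 0, -0.4]],
    [1, [-0.008, 0.0135, 0], [0, 0, -0.4]],
    [1, [-0.008, 0.0135, 0], [0, 0, -0.4]]
  ]
}}

```text
time_s: 21.43
position: [0.6159, -0.0297, 0.1571]
tool_rot: [0.005, 0.677, 0.736, -0.002]
force: [-0.1, 0.2, -0.1]
grip_width: 0.0855
```

```bash
python3 plan.py 0.656 -0.049 0.15 5.2 3
```

```text
[[-7.5, 12.8, 2.5], [0.08, 0.19, -0.12]]
[[-7.6, 12.7, 2.5], [0.08, 0.19, -0.12]]
[[-7.6, 12.7, 2.4], [0.08, 0.19, -0.12]]
21.4333 [ 0.6159 -0.0297  0.1571] [ 0.33  0.51 -0.52  1.75  0.31  0.96 -0.23] 0.0855 yaw 4.8358454841393375 tilt [   5.    -9.6 -999.9] F [-0.1  0.2 -0.1]
```

Emit:
{"op": "jog_arm", "data": {
  "commands": [
    [1, [-0.0075, 0.0125, 0], [0.1, 0.2, -0.1]],
    [1, [-0.0075, 0.0125, 0], [0.1, 0.2, -0.1]],
    [1, [-0.005, 0.0085, 0], [0, 0.2, -0.1]],
    [1, [0, 0, 0.003], [0, 0, 0]],
    [1, [0, 0, 0], [0, 0, 0]],
    [1, [0, 0, 0], [0, 0, 0]],
    [1, [0, 0, 0], [0, 0, 0]],
    [1, [0, 0, 0], [0, 0, 0]],
    [1, [0, 0, 0], [0, 0, 0]],
    [1, [0, 0, 0], [0, 0, 0]]
  ]
}}

```text
time_s: 22.27
position: [0.6516, -0.0479, 0.1543]
tool_rot: [-0.001, 0.675, 0.738, 0.0]
force: [0.9, 0.1, 0.2]
grip_width: 0.0853
```

```bash
python3 plan.py 0.656 -0.049 0.15 5.2 3|tail -2
python3 -c "
from h import *
P=pose('wrist');im=get_image('wrist');cv2.imwrite('pics/w4.png',im);np.savez('w4.npz',e=P[1],M=P[2])"
```

```text
[[-0.5, 1.4, 1.4], [-0.01, -0.02, -0.02]]
22.2667 [ 0.6516 -0.0479  0.1543] [ 0.34  0.57 -0.51  1.65  0.31  1.   -0.18] 0.0853 yaw 5.1402469609013135 tilt [-6.e-01  1.e+00 -1.e+03] F [0.9 0.1 0.2]
```

View pics/w4.png

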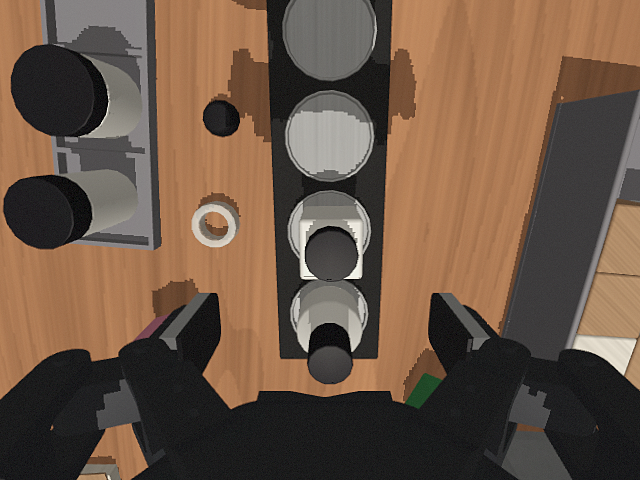

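```bash
python3 -c "
from h import *
D=np.load('w4.npz');P=(camera_info('wrist'),D['e'],D['M'])
D=np.load('w3.npz');Q=(camera_info('wrist'),D['e'],D['M'])
f=lambda a:(a[0],a[1][0])
print(plane('wrist',[[331.5,254]],.081,P),plane('wrist',[[330,365]],.089,P),plane('wrist',[[300,219],[361,219],[361,279],[300,279]],.067,P))
print(tri([f(rays('wrist',[331.5,254],P)),f(rays('wrist',[337.3,350],Q))]))
"
```

```text
[[ 0.65646962 -0.04924353  0.081     ]] [[ 0.66261922 -0.12597985  0.089     ]] [[ 0.6337995  -0.03100717  0.067     ]
 [ 0.6745103  -0.02733819  0.067     ]
 [ 0.67951736 -0.0699519   0.067     ]
 [ 0.6368681  -0.07379506  0.067     ]]
(array([ 0.65681332, -0.05101517,  0.07518281]), [np.float64(6.306149577591554e-05), np.float64(6.306149577596444e-05)])
```

Emit:
{"op": "jog_arm", "data": {
  "commands": [
    [1, [-0.0003, 0.001, 0.01], [0, 0, 0]],
    [1, [-0.0003, 0.001, 0.014], [0, 0, 0]],
    [1, [-0.0003, 0.001, 0.014], [0, 0, 0]],
    [1, [-0.0003, 0.001, 0.014], [0, 0, 0]],
    [1, [-0.0003, 0.0005, 0.014], [0, 0, 0]],
    [1, [0, 0, 0.014], [0, 0, 0]],
    [1, [0, 0, 0.013], [0, 0, 0]],
    [1, [0, 0, 0.01], [0, 0, 0]],
    [1, [0, 0, 0.004], [0, 0, 0]],
    [1, [0, 0, 0], [0, 0, 0]]
  ]
}}

```text
time_s: 23.15
position: [0.6538, -0.0487, 0.0315]
tool_rot: [-0.003, 0.674, 0.738, -0.002]
force: [0.2, 0.6, -0.6]
grip_width: 0.0858
```

```bash
python3 plan.py 0.6565 -0.05 0.031 5.2 1|tail -2
```

```text
[[-1.6, 2.6, 0.5], [-0.39, -0.11, -0.01]]
23.15 [ 0.6538 -0.0487  0.0315] [ 0.3   0.72 -0.45  1.71  0.4   0.81 -0.25] 0.0858 yaw 5.192802381455651 tilt [   -7.      1.4 -1000. ] F [ 0.2  0.6 -0.6]
```

Emit:
{"op": "jog_arm", "data": {
  "commands": [
    [1, [-0.0008, 0.0013, 0.0005], [-0.3, 0, 0]],
    [1, [-0.0005, 0.001, 0.0005], [0, 0, 0]],
    [0, [0, 0, 0], [0, 0, 0]],
    [0, [0, 0, 0], [0, 0, 0]],
    [0, [0, 0, 0], [0, 0, 0]],
    [0, [0, 0, 0], [0, 0, 0]],
    [0, [0, 0, 0], [0, 0, 0]],
    [0, [0, 0, 0], [0, 0, 0]],
    [0, [0, 0, 0], [0, 0, 0]],
    [0, [0, 0, 0], [0, 0, 0]]
  ]
}}

```text
time_s: 23.98
position: [0.6579, -0.0498, 0.0331]
tool_rot: [0.0, 0.674, 0.738, 0.001]
force: [0.3, 0.4, -1.6]
grip_width: 0.0433
```

Emit:
{"op": "jog_arm", "data": {
  "commands": [
    [0, [0, 0, -0.005], [0, 0, 0]],
    [0, [0, 0, -0.012], [0, 0, 0]],
    [0, [0, 0, -0.014], [0, 0, 0]],
    [0, [0, 0, -0.014], [0, 0, 0]],
    [0, [0, 0, -0.014], [0, 0, 0]],
    [0, [0, 0, -0.014], [0, 0, 0]],
    [0, [0, 0, -0.014], [0, 0, 0]],
    [0, [0, 0, -0.014], [0, 0, 0]],
    [0, [0, 0, -0.01], [0, 0, 0]],
    [0, [0, 0, -0.004], [0, 0, 0]]
  ]
}}

```text
time_s: 24.82
position: [0.6588, -0.0496, 0.1645]
tool_rot: [0.003, 0.674, 0.739, 0.003]
force: [1.6, 0.7, -1.4]
grip_width: 0.0433
```

```bash
python3 plan.py 0.4688 0.1147 0.155 0.4 16
python3 -c "
from h import *
im=get_image('side');cv2.imwrite('pics/s8.png',im)"
```

```text
[[11.3, -10.9, 0.5], [0.03, -0.0, 0.3]]
[[11.2, -11.0, 0.5], [0.03, -0.0, 0.3]]
[[11.2, -11.0, 0.5], [0.03, -0.0, 0.3]]
[[11.1, -11.1, 0.5], [0.03, -0.0, 0.3]]
[[11.1, -11.1, 0.5], [0.03, -0.0, 0.3]]
[[11.0, -11.2, 0.5], [0.03, -0.0, 0.3]]
[[11.0, -11.2, 0.5], [0.03, -0.0, 0.3]]
[[10.9, -11.3, 0.5], [0.03, -0.0, 0.3]]
[[10.8, -11.4, 0.6], [0.03, -0.0, 0.3]]
[[10.8, -11.4, 0.6], [0.03, -0.0, 0.3]]
[[10.7, -11.5, 0.6], [0.03, -0.0, 0.3]]
[[10.7, -11.5, 0.6], [0.03, -0.0, 0.3]]
[[10.6, -11.6, 0.6], [0.03, -0.0, 0.3]]
[[10.5, -11.6, 0.6], [0.03, -0.0, 0.3]]
[[10.5, -11.7, 0.6], [0.03, -0.0, 0.3]]
[[10.4, -11.7, 0.6], [0.03, -0.0, 0.3]]
24.8167 [ 0.6588 -0.0496  0.1645] [ 0.34  0.56 -0.51  1.63  0.31  1.02 -0.18] 0.0433 yaw 5.217161307138187 tilt [    8.4     1.5 -1000. ] F [ 1.6  0.7 -1.4]
```

View pics/s8.png

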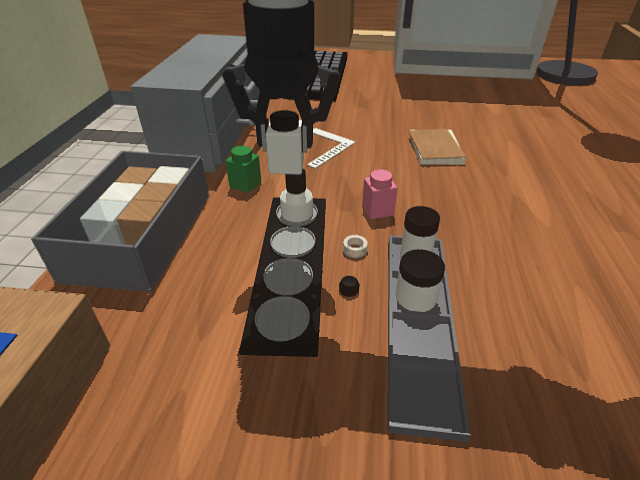

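Emit:
{"op": "jog_arm", "data": {
  "commands": [
    [0, [0.007, -0.007, 0], [0, 0, 0.3]],
    [0, [0.0135, -0.0135, 0.001], [0, 0, 0.3]],
    [0, [0.0135, -0.0135, 0.001], [0, 0, 0.4]],
    [0, [0.0135, -0.0135, 0.001], [0, 0, 0.4]],
    [0, [0.0135, -0.0135, 0.001], [0, 0, 0.4]],
    [0, [0.013, -0.0135, 0.001], [0, 0, 0.4]],
    [0, [0.013, -0.0135, 0.001], [0, 0, 0.4]],
    [0, [0.013, -0.014, 0.001], [0, 0, 0.4]],
    [0, [0.013, -0.014, 0.001], [0, 0, 0.4]],
    [0, [0.013, -0.014, 0.001], [0, 0, 0.4]]
  ]
}}

```text
time_s: 25.7
position: [0.5086, 0.0723, 0.1487]
tool_rot: [-0.0, 0.702, 0.712, -0.0]
force: [-0.6, 0.7, -1.1]
grip_width: 0.0433
```

```bash
python3 plan.py 0.4688 0.1147 0.14 0.4 3
```

```text
[[14.3, -13.1, 2.9], [-0.01, 0.01, 0.13]]
[[14.3, -13.1, 2.9], [-0.01, 0.01, 0.13]]
[[14.3, -13.1, 2.9], [-0.01, 0.01, 0.13]]
25.7 [0.5086 0.0723 0.1487] [ 0.21  0.37 -0.57  1.99  0.26  0.86 -0.49] 0.0433 yaw 0.8034506063681413 tilt [-5.e-01 -3.e-01 -1.e+03] F [-0.6  0.7 -1.1]
```

Emit:
{"op": "jog_arm", "data": {
  "commands": [
    [0, [0.014, -0.013, 0], [0, 0, 0.1]],
    [0, [0.014, -0.013, 0], [0, 0, 0.1]],
    [0, [0.008, -0.007, 0], [0, 0, 0.1]],
    [0, [0, 0, 0], [0, 0, 0]],
    [0, [0, 0, 0.006], [0, 0, 0]],
    [0, [0, 0, 0.01], [0, 0, 0]],
    [0, [0, 0, 0.012], [0, 0, 0]],
    [0, [0, 0, 0.012], [0, 0, 0]],
    [0, [0, 0, 0.012], [0, 0, 0]],
    [0, [0, 0, 0.008], [0, 0, 0]]
  ]
}}

```text
time_s: 26.53
position: [0.4682, 0.1082, 0.081]
tool_rot: [-0.001, 0.704, 0.71, -0.003]
force: [-0.5, 0.2, -2.6]
grip_width: 0.0437
```

```bash
python3 plan.py 0.4688 0.1147 0.0275 0.4 6|tail -2
```

```text
[[1.1, 0.1, 8.9], [-0.05, 0.03, 0.01]]
26.5333 [0.4682 0.1082 0.081 ] [ 0.1   0.43 -0.55  2.1   0.35  0.7  -0.67] 0.0437 yaw 0.45371134988894535 tilt [   -4.9    -2.7 -1000. ] F [-0.5  0.2 -2.6]
```

Emit:
{"op": "jog_arm", "data": {
  "commands": [
    [0, [0.001, 0, 0.007], [0, 0, 0]],
    [0, [0.001, 0, 0.008], [0, 0, 0]],
    [0, [0.001, 0, 0.009], [0, 0, 0]],
    [0, [0.001, 0, 0.009], [0, 0, 0]],
    [0, [0.001, 0, 0.008], [0, 0, 0]],
    [0, [0, 0, 0.003], [0, 0, 0]],
    [0, [0, 0, 0.001], [0, 0, 0]],
    [0, [0, 0, 0.001], [0, 0, 0]],
    [0, [0, 0, 0], [0, 0, 0]],
    [0, [0, 0, 0], [0, 0, 0]]
  ]
}}

```text
time_s: 27.37
position: [0.4689, 0.1117, 0.0287]
tool_rot: [-0.001, 0.705, 0.709, -0.004]
force: [-0.1, 0.1, -1.7]
grip_width: 0.0433
```

```bash
python3 plan.py 0.4688 0.1147 0.0275 0.4 1|tail -2
```

```text
[[3.0, -0.1, 1.2], [-0.41, 0.24, -0.13]]
27.3667 [0.4689 0.1117 0.0287] [ 0.03  0.52 -0.49  2.13  0.43  0.6  -0.76] 0.0433 yaw 0.26827141633076634 tilt [   -7.1    -4.3 -1000. ] F [-0.1  0.1 -1.7]
```

Emit:
{"op": "jog_arm", "data": {
  "commands": [
    [0, [0.0015, 0, 0.0005], [-0.3, 0.2, 0]],
    [0, [0.0015, 0, 0.001], [0, 0, 0]],
    [0, [0, 0, 0.0015], [0, 0, 0]],
    [0, [0, 0, 0.0015], [0, 0, 0]],
    [0, [0, 0, 0.001], [0, 0, 0]],
    [0, [0, 0, 0], [0, 0, 0]],
    [0, [0, 0, 0], [0, 0, 0]],
    [0, [0, 0, 0], [0, 0, 0]],
    [0, [0, 0, 0], [0, 0, 0]],
    [0, [0, 0, 0], [0, 0, 0]]
  ]
}}

```text
time_s: 28.2
position: [0.4699, 0.1154, 0.0281]
tool_rot: [0.002, 0.705, 0.709, -0.0]
force: [0.2, 0.2, -2.0]
grip_width: 0.0434
```

```bash
python3 plan.py 0.4688 0.1147 0.0275 0.4 1|tail -2
```

```text
[[-0.7, -1.1, 0.6], [0.19, 0.2, -0.13]]
28.2 [0.4699 0.1154 0.0281] [ 0.02  0.52 -0.48  2.13  0.44  0.58 -0.77] 0.0434 yaw 0.27100782052366057 tilt [    3.3    -3.5 -1000. ] F [ 0.2  0.2 -2. ]
```

Emit:
{"op": "jog_arm", "data": {
  "commands": [
    [0, [0, 0, 0.0015], [0, 0.1, 0]],
    [0, [0, 0, 0.0015], [0, 0.1, 0]],
    [0, [0, 0, 0.0015], [0, 0, 0]],
    [0, [0, 0, 0.001], [0, 0, 0]],
    [0, [0, 0, 0], [0, 0, 0]],
    [0, [0, 0, 0], [0, 0, 0]],
    [0, [0, 0, 0], [0, 0, 0]],
    [0, [0, 0, 0], [0, 0, 0]],
    [0, [0, 0, 0], [0, 0, 0]],
    [0, [0, 0, 0], [0, 0, 0]]
  ]
}}

```text
time_s: 29.03
position: [0.4702, 0.1156, 0.0278]
tool_rot: [0.003, 0.706, 0.709, -0.0]
force: [-1.4, -0.9, 1.9]
grip_width: 0.0434
```

```bash
python3 plan.py 0.4688 0.1147 0.0275 0.4 1|tail -2
```

```text
[[-0.9, -1.4, 0.3], [0.23, 0.25, -0.16]]
29.0333 [0.4702 0.1156 0.0278] [ 0.02  0.52 -0.48  2.13  0.44  0.58 -0.77] 0.0434 yaw 0.24363330377198034 tilt [    4.1    -4.4 -1000. ] F [-1.4 -0.9  1.9]
```

Contact (+1.9 N). Release, rise.

Emit:
{"op": "jog_arm", "data": {
  "commands": [
    [0.7, [0, 0, 0], [0, 0, 0]],
    [1, [0, 0, 0], [0, 0, 0]],
    [1, [0, 0, 0], [0, 0, 0]],
    [1, [0, 0, 0], [0, 0, 0]],
    [1, [0, 0, 0], [0, 0, 0]],
    [1, [0, 0, -0.005], [0, 0, 0]],
    [1, [0, 0, -0.012], [0, 0, 0]],
    [1, [0, 0, -0.018], [0, 0, 0]],
    [1, [0, 0, -0.025], [0, 0, 0]],
    [1, [0, 0, -0.025], [0, 0, 0]]
  ]
}}

```text
time_s: 29.87
position: [0.4664, 0.1154, 0.1135]
tool_rot: [-0.0, 0.705, 0.709, -0.004]
force: [0.3, -0.3, -0.1]
grip_width: 0.0853
```

```bash
python3 plan.py 0.6625 -0.1255 0.16 5.2 20
python3 -c "
from h import *
im=get_image('side');cv2.imwrite('pics/s9.png',cv2.resize(im[150:440,300:500],None,fx=2,fy=2))"
```

```text
[[-12.1, 9.7, -2.3], [-0.02, 0.02, -0.24]]
[[-12.2, 9.7, -2.3], [-0.02, 0.02, -0.24]]
[[-12.2, 9.6, -2.3], [-0.02, 0.02, -0.24]]
[[-12.2, 9.6, -2.3], [-0.02, 0.02, -0.24]]
[[-12.3, 9.5, -2.3], [-0.02, 0.02, -0.24]]
[[-12.3, 9.5, -2.3], [-0.02, 0.02, -0.24]]
[[-12.4, 9.4, -2.3], [-0.02, 0.02, -0.24]]
[[-12.4, 9.4, -2.3], [-0.02, 0.02, -0.24]]
[[-12.4, 9.3, -2.3], [-0.02, 0.02, -0.24]]
[[-12.5, 9.3, -2.3], [-0.02, 0.02, -0.24]]
[[-12.5, 9.2, -2.3], [-0.02, 0.02, -0.24]]
[[-12.5, 9.2, -2.3], [-0.02, 0.02, -0.24]]
[[-12.6, 9.1, -2.3], [-0.02, 0.02, -0.24]]
[[-12.6, 9.0, -2.3], [-0.02, 0.02, -0.24]]
[[-12.7, 9.0, -2.3], [-0.02, 0.02, -0.24]]
[[-12.7, 8.9, -2.3], [-0.02, 0.02, -0.24]]
[[-12.7, 8.9, -2.3], [-0.02, 0.02, -0.24]]
[[-12.8, 8.8, -2.3], [-0.02, 0.02, -0.24]]
[[-12.8, 8.8, -2.3], [-0.02, 0.02, -0.24]]
[[-12.8, 8.7, -2.3], [-0.02, 0.02, -0.24]]
29.8667 [0.4664 0.1154 0.1135] [ 0.11  0.38 -0.58  2.08  0.3   0.77 -0.65] 0.0853 yaw 0.33122088464790267 tilt [   -5.9    -5.6 -1000. ] F [ 0.3 -0.3 -0.1]
```

View pics/s9.png

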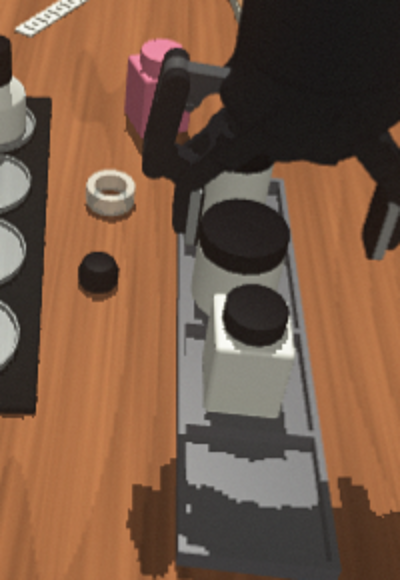

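Emit:
{"op": "jog_arm", "data": {
  "commands": [
    [1, [-0.012, 0.01, -0.007], [0, 0, -0.25]],
    [1, [-0.012, 0.01, -0.007], [0, 0, -0.25]],
    [1, [-0.012, 0.01, -0.007], [0, 0, -0.25]],
    [1, [-0.012, 0.01, -0.007], [0, 0, -0.25]],
    [1, [-0.0125, 0.0095, -0.006], [0, 0, -0.25]],
    [1, [-0.0125, 0.0095, -0.003], [0, 0, -0.25]],
    [1, [-0.0125, 0.0095, 0], [0, 0, -0.25]],
    [1, [-0.0125, 0.0095, 0], [0, 0, -0.25]],
    [1, [-0.0125, 0.0095, 0], [0, 0, -0.25]],
    [1, [-0.0125, 0.0095, 0], [0, 0, -0.25]]
  ]
}}

```text
time_s: 30.75
position: [0.5741, -0.0037, 0.1729]
tool_rot: [0.006, 0.685, 0.728, 0.005]
force: [-0.2, -0.3, -0.1]
grip_width: 0.0859
```

```bash
python3 plan.py 0.6625 -0.1255 0.155 5.2 9
```

```text
[[-14.1, 8.9, 2.2], [0.1, 0.02, -0.19]]
[[-14.1, 8.9, 2.2], [0.1, 0.02, -0.19]]
[[-14.2, 8.9, 2.1], [0.1, 0.02, -0.19]]
[[-14.2, 8.8, 2.1], [0.1, 0.02, -0.19]]
[[-14.2, 8.8, 2.1], [0.1, 0.02, -0.19]]
[[-14.3, 8.7, 2.1], [0.1, 0.02, -0.19]]
[[-14.3, 8.7, 2.1], [0.1, 0.02, -0.19]]
[[-14.3, 8.6, 2.0], [0.1, 0.02, -0.19]]
[[-14.3, 8.6, 2.0], [0.1, 0.02, -0.19]]
30.75 [ 0.5741 -0.0037  0.1729] [ 0.33  0.42 -0.55  1.84  0.27  0.94 -0.28] 0.0859 yaw 3.492588469782849 tilt [  16.2   -1.5 -999.9] F [-0.2 -0.3 -0.1]
```

Emit:
{"op": "jog_arm", "data": {
  "commands": [
    [1, [-0.014, 0.009, 0], [0.15, 0, -0.2]],
    [1, [-0.014, 0.009, 0], [0.15, 0, -0.2]],
    [1, [-0.014, 0.009, 0], [0.15, 0, -0.2]],
    [1, [-0.014, 0.009, 0.001], [0.15, 0, -0.2]],
    [1, [-0.014, 0.009, 0.001], [0.15, 0, -0.2]],
    [1, [-0.014, 0.009, 0.001], [0.1, 0, -0.2]],
    [1, [-0.014, 0.009, 0.001], [0, 0, -0.2]],
    [1, [-0.012, 0.007, 0], [0, 0, -0.2]],
    [1, [0, 0, 0], [0, 0, 0]],
    [1, [0, 0, 0], [0, 0, 0]]
  ]
}}

```text
time_s: 31.58
position: [0.6561, -0.1163, 0.1795]
tool_rot: [0.003, 0.675, 0.737, 0.002]
force: [-0.0, -0.1, -1.0]
grip_width: 0.0853
```

```bash
python3 plan.py 0.6625 -0.1255 0.055 5.2 8|tail -2
python3 -c "
from h import *
P=pose('wrist');im=get_image('wrist');cv2.imwrite('pics/w5.png',im);np.savez('w5.npz',e=P[1],M=P[2])"
```

```text
[[-1.2, 0.7, 15.6], [0.05, 0.01, -0.02]]
31.5833 [ 0.6561 -0.1163  0.1795] [ 0.43  0.56 -0.5   1.61  0.3   1.05 -0.07] 0.0853 yaw 5.025654747142389 tilt [    7.6    -1.  -1000. ] F [-0.  -0.1 -1. ]
```

View pics/w5.png

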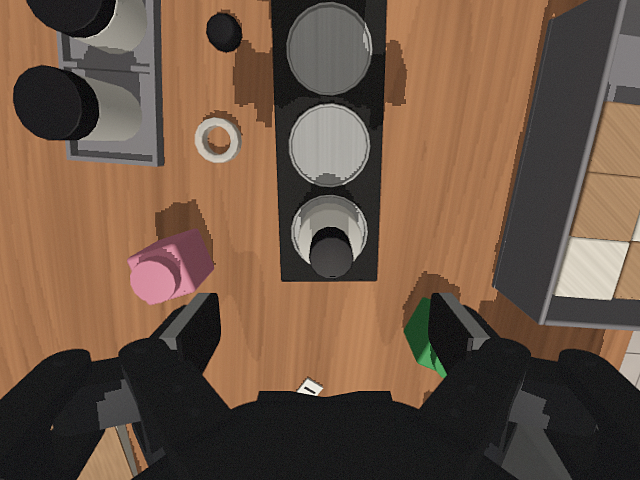

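```bash
python3 -c "
from h import *
D=np.load('w5.npz');P=(camera_info('wrist'),D['e'],D['M'])
D=np.load('w4.npz');Q=(camera_info('wrist'),D['e'],D['M'])
f=lambda a:(a[0],a[1][0])
print(plane('wrist',[[331,256]],.089,P))
print(tri([f(rays('wrist',[331,256],P)),f(rays('wrist',[330,365],Q))]))
print(plane('top',[[433,121],[414,140],[419,105],[450,108],[442,148]],.06))
"
```

```text
[[ 0.66231587 -0.12466776  0.089     ]]
(array([ 0.66222772, -0.12354127,  0.09255711]), [np.float64(0.00010768772598362857), np.float64(0.00010768772598397415)])
[[ 0.77614912 -0.2099498   0.06      ]
 [ 0.7474751  -0.18155198  0.06      ]
 [ 0.79982501 -0.18944132  0.06      ]
 [ 0.79598104 -0.23546188  0.06      ]
 [ 0.73607148 -0.22280306  0.06      ]]
```

Emit:
{"op": "jog_arm", "data": {
  "commands": [
    [1, [-0.0015, 0.001, 0.01], [0.2, 0, 0]],
    [1, [-0.0015, 0.001, 0.014], [0.2, 0, 0]],
    [1, [-0.0015, 0.001, 0.014], [0, 0, 0]],
    [1, [-0.0015, 0.001, 0.014], [0, 0, 0]],
    [1, [-0.0015, 0.001, 0.014], [0, 0, 0]],
    [1, [-0.001, 0, 0.014], [0, 0, 0]],
    [1, [0, 0, 0.013], [0, 0, 0]],
    [1, [0, 0, 0.01], [0, 0, 0]],
    [1, [0, 0, 0.004], [0, 0, 0]],
    [1, [0, 0, 0], [0, 0, 0]]
  ]
}}

```text
time_s: 32.47
position: [0.6578, -0.1196, 0.058]
tool_rot: [-0.003, 0.673, 0.74, -0.002]
force: [-0.3, -0.5, 0.0]
grip_width: 0.0855
```

```bash
python3 plan.py 0.6623 -0.1247 0.055 5.2 1|tail -2
```

```text
[[-5.5, 4.1, 3.0], [-0.42, -0.08, 0.21]]
32.4667 [ 0.6578 -0.1196  0.058 ] [ 0.4   0.7  -0.45  1.67  0.38  0.87 -0.11] 0.0855 yaw 5.413198959819649 tilt [-7.4e+00  8.0e-01 -1.0e+03] F [-0.3 -0.5  0. ]
```

Emit:
{"op": "jog_arm", "data": {
  "commands": [
    [1, [-0.0025, 0.002, 0.002], [-0.35, 0, 0]],
    [1, [-0.0025, 0.0015, 0.0015], [0, 0, 0]],
    [1, [0, 0, 0], [0, 0, 0]],
    [0, [0, 0, 0], [0, 0, 0]],
    [0, [0, 0, 0], [0, 0, 0]],
    [0, [0, 0, 0], [0, 0, 0]],
    [0, [0, 0, 0], [0, 0, 0]],
    [0, [0, 0, 0], [0, 0, 0]],
    [0, [0, 0, 0], [0, 0, 0]],
    [0, [0, 0, 0], [0, 0, 0]]
  ]
}}

```text
time_s: 33.3
position: [0.6642, -0.125, 0.0573]
tool_rot: [0.001, 0.673, 0.74, 0.002]
force: [0.0, -0.1, -1.4]
grip_width: 0.0308
```

```bash
python3 plan.py 0.6623 -0.1247 0.055 5.2 1|tail -2
python3 -c "
from h import *
im=get_image('side');cv2.imwrite('pics/s10.png',cv2.resize(im[50:290,200:400],None,fx=2.5,fy=2.5))"
```

```text
[[0.5, -1.9, 2.3], [0.26, -0.01, 0.19]]
33.3 [ 0.6642 -0.125   0.0573] [ 0.4   0.71 -0.45  1.66  0.38  0.86 -0.11] 0.0308 yaw 5.393723072995762 tilt [ 4.5e+00  6.0e-01 -1.0e+03] F [ 0.  -0.1 -1.4]
```

View pics/s10.png

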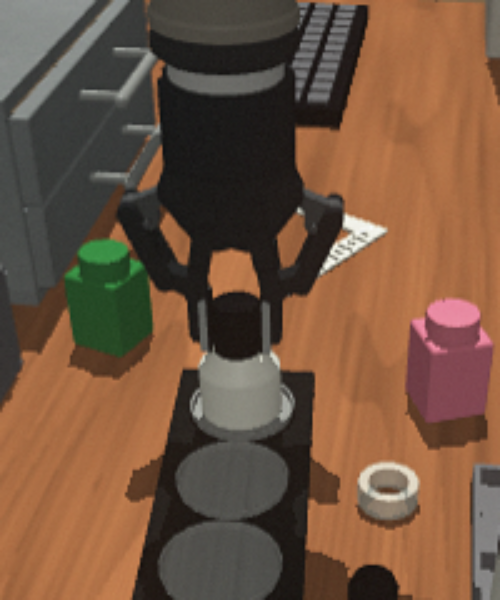

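Emit:
{"op": "jog_arm", "data": {
  "commands": [
    [0, [0, 0, -0.005], [0, 0, 0]],
    [0, [0, 0, -0.012], [0, 0, 0]],
    [0, [0, 0, -0.014], [0, 0, 0]],
    [0, [0, 0, -0.014], [0, 0, 0]],
    [0, [0, 0, -0.014], [0, 0, 0]],
    [0, [0, 0, -0.014], [0, 0, 0]],
    [0, [0, 0, -0.014], [0, 0, 0]],
    [0, [0, 0, -0.014], [0, 0, 0]],
    [0, [0, 0, -0.01], [0, 0, 0]],
    [0, [0, 0, -0.004], [0, 0, 0]]
  ]
}}

```text
time_s: 34.18
position: [0.6641, -0.1244, 0.1881]
tool_rot: [0.003, 0.673, 0.74, 0.003]
force: [0.6, -0.3, -1.4]
grip_width: 0.0308
```

```bash
python3 plan.py 0.4685 0.1907 0.18 0.4 24|sed -n '1p;6p;12p;18p;24,$p'
python3 -c "
from h import *
im=get_image('side');cv2.imwrite('pics/s11.png',im)"
```

```text
[[13.8, -6.9, 0.3], [0.02, 0.0, 0.21]]
[[13.7, -7.1, 0.3], [0.02, 0.0, 0.21]]
[[13.6, -7.4, 0.3], [0.02, 0.0, 0.21]]
[[13.4, -7.7, 0.3], [0.02, 0.0, 0.21]]
[[13.2, -8.0, 0.3], [0.02, 0.0, 0.21]]
34.1833 [ 0.6641 -0.1244  0.1881] [ 0.44  0.56 -0.5   1.57  0.3   1.07 -0.04] 0.0308 yaw 5.455196371982518 tilt [ 8.5e+00  3.0e-01 -1.0e+03] F [ 0.6 -0.3 -1.4]
```

View pics/s11.png

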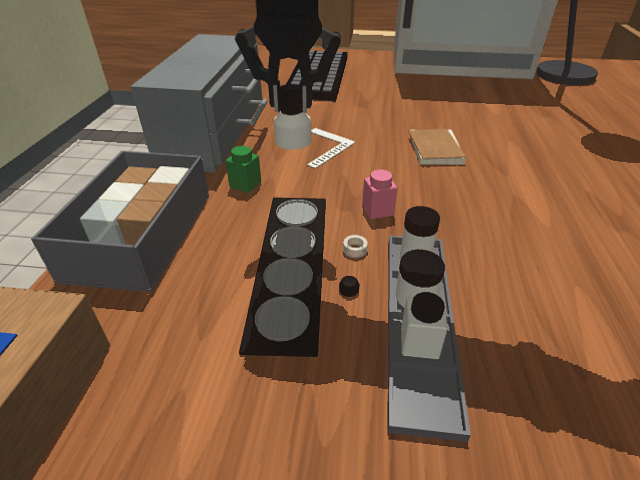

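Emit:
{"op": "jog_arm", "data": {
  "commands": [
    [0, [0.007, -0.0035, 0], [0, 0, 0.2]],
    [0, [0.0138, -0.007, 0], [0, 0, 0.2]],
    [0, [0.0138, -0.007, 0], [0, 0, 0.2]],
    [0, [0.0138, -0.007, 0], [0, 0, 0.2]],
    [0, [0.0138, -0.007, 0.001], [0, 0, 0.2]],
    [0, [0.0137, -0.007, 0.001], [0, 0, 0.2]],
    [0, [0.0137, -0.0072, 0.001], [0, 0, 0.2]],
    [0, [0.0137, -0.0072, 0.001], [0, 0, 0.2]],
    [0, [0.0137, -0.0072, 0.001], [0, 0, 0.2]],
    [0, [0.0136, -0.0074, 0.001], [0, 0, 0.2]]
  ]
}}

```text
time_s: 35.07
position: [0.5773, 0.0056, 0.1752]
tool_rot: [-0.001, 0.688, 0.725, -0.001]
force: [0.5, -0.3, -1.2]
grip_width: 0.0306
```

```bash
python3 plan.py 0.4685 0.1907 0.175 0.4 12|sed -n '1p;6p;12,$p'
```

```text
[[15.9, -8.2, 0.0], [-0.01, 0.0, 0.22]]
[[15.7, -8.5, 0.0], [-0.01, 0.0, 0.22]]
[[15.5, -8.9, 0.0], [-0.01, 0.0, 0.22]]
35.0667 [0.5773 0.0056 0.1752] [ 0.31  0.43 -0.55  1.82  0.27  0.97 -0.3 ] 0.0306 yaw 3.005312289728282 tilt [-1.8e+00 -4.0e-01 -1.0e+03] F [ 0.5 -0.3 -1.2]
```

Emit:
{"op": "jog_arm", "data": {
  "commands": [
    [0, [0.0158, -0.0082, 0], [0, 0, 0.2]],
    [0, [0.0158, -0.0082, 0], [0, 0, 0.2]],
    [0, [0.0158, -0.0083, 0], [0, 0, 0.2]],
    [0, [0.0158, -0.0084, 0], [0, 0, 0.2]],
    [0, [0.0157, -0.0084, 0], [0, 0, 0.2]],
    [0, [0.0157, -0.0085, 0], [0, 0, 0.2]],
    [0, [0.0157, -0.0086, 0], [0, 0, 0.2]],
    [0, [0.0156, -0.0087, 0], [0, 0, 0.2]],
    [0, [0.0156, -0.0088, 0], [0, 0, 0.2]],
    [0, [0.012, -0.006, 0], [0, 0, 0.2]]
  ]
}}

```text
time_s: 35.9
position: [0.4721, 0.1653, 0.1677]
tool_rot: [-0.006, 0.7, 0.714, -0.008]
force: [0.6, 1.3, -1.9]
grip_width: 0.0309
```

```bash
python3 plan.py 0.4685 0.1907 0.14 0.4 3
```

```text
[[8.5, -0.9, 9.2], [-0.37, 0.05, 0.22]]
[[8.5, -1.0, 9.2], [-0.37, 0.05, 0.22]]
[[8.5, -1.0, 9.2], [-0.37, 0.05, 0.22]]
35.9 [0.4721 0.1653 0.1677] [ 0.06  0.34 -0.62  1.98  0.24  0.91 -0.67] 0.0309 yaw 1.0637988501794078 tilt [ -19.2   -3.  -999.8] F [ 0.6  1.3 -1.9]
```

Emit:
{"op": "jog_arm", "data": {
  "commands": [
    [0, [0.0085, -0.001, 0], [-0.35, 0, 0.2]],
    [0, [0.0085, -0.001, 0], [-0.35, 0, 0.2]],
    [0, [0.005, -0.0005, 0], [-0.3, 0, 0.2]],
    [0, [0, 0, 0.004], [0, 0, 0]],
    [0, [0, 0, 0.008], [0, 0, 0]],
    [0, [0, 0, 0.01], [0, 0, 0]],
    [0, [0, 0, 0.012], [0, 0, 0]],
    [0, [0, 0, 0.012], [0, 0, 0]],
    [0, [0, 0, 0.012], [0, 0, 0]],
    [0, [0, 0, 0.008], [0, 0, 0]]
  ]
}}

```text
time_s: 36.73
position: [0.462, 0.1881, 0.0929]
tool_rot: [-0.001, 0.703, 0.711, -0.005]
force: [-0.7, 0.5, -1.7]
grip_width: 0.031
```

```bash
python3 plan.py 0.4685 0.1907 0.0515 0.4 6
```

```text
[[0.5, 1.1, 6.9], [-0.07, 0.05, 0.04]]
[[0.5, 1.1, 6.9], [-0.07, 0.05, 0.04]]
[[0.5, 1.1, 6.9], [-0.07, 0.05, 0.04]]
[[0.4, 1.1, 6.9], [-0.07, 0.05, 0.04]]
[[0.4, 1.1, 6.9], [-0.07, 0.05, 0.04]]
[[0.4, 1.1, 6.9], [-0.07, 0.05, 0.04]]
36.7333 [0.462  0.1881 0.0929] [-0.04  0.45 -0.58  2.05  0.35  0.75 -0.83] 0.031 yaw 0.626014061467056 tilt [   -7.6    -5.4 -1000. ] F [-0.7  0.5 -1.7]
```

Emit:
{"op": "jog_arm", "data": {
  "commands": [
    [0, [0.0005, 0.0012, 0.005], [-0.1, 0, 0]],
    [0, [0.0005, 0.0012, 0.007], [-0.1, 0, 0]],
    [0, [0.0005, 0.0012, 0.007], [-0.1, 0, 0]],
    [0, [0.0005, 0.0012, 0.007], [-0.1, 0.1, 0]],
    [0, [0.0005, 0.001, 0.005], [0, 0, 0]],
    [0, [0, 0.0005, 0.003], [0, 0, 0]],
    [0, [0, 0, 0.001], [0, 0, 0]],
    [0, [0, 0, 0.001], [0, 0, 0]],
    [0, [0, 0, 0], [0, 0, 0]],
    [0, [0, 0, 0], [0, 0, 0]]
  ]
}}

```text
time_s: 37.57
position: [0.4688, 0.1893, 0.0532]
tool_rot: [0.002, 0.704, 0.71, -0.003]
force: [0.0, 0.2, -2.2]
grip_width: 0.0309
```

```bash
python3 plan.py 0.4685 0.1907 0.0515 0.4 1
```

```text
[[1.5, -0.3, 1.7], [-0.11, 0.37, 0.1]]
37.5667 [0.4688 0.1893 0.0532] [-0.08  0.51 -0.53  2.06  0.42  0.67 -0.88] 0.0309 yaw 0.4998189148909761 tilt [   -1.8    -6.4 -1000. ] F [ 0.   0.2 -2.2]
```

Emit:
{"op": "jog_arm", "data": {
  "commands": [
    [0, [0.001, 0, 0.001], [0, 0.2, 0]],
    [0, [0, 0, 0.0015], [0, 0.1, 0]],
    [0, [0, 0, 0.0015], [0, 0, 0]],
    [0, [0, 0, 0.0015], [0, 0, 0]],
    [0, [0, 0, 0.001], [0, 0, 0]],
    [0, [0, 0, 0], [0, 0, 0]],
    [0, [0, 0, 0], [0, 0, 0]],
    [0, [0, 0, 0], [0, 0, 0]],
    [0, [0, 0, 0], [0, 0, 0]],
    [0, [0, 0, 0], [0, 0, 0]]
  ]
}}

```text
time_s: 38.4
position: [0.4692, 0.1912, 0.052]
tool_rot: [0.002, 0.704, 0.71, -0.001]
force: [0.0, -0.6, 2.0]
grip_width: 0.0307
```

```bash
python3 plan.py 0.4685 0.1907 0.0515 0.4 1
```

```text
[[-0.5, -0.7, 0.5], [0.08, 0.18, 0.11]]
38.4 [0.4692 0.1912 0.052 ] [-0.08  0.52 -0.53  2.06  0.42  0.67 -0.89] 0.0307 yaw 0.5147700151964438 tilt [    1.4    -3.1 -1000. ] F [ 0.  -0.6  2. ]
```

Contact; release slowly and rise well away.

Emit:
{"op": "jog_arm", "data": {
  "commands": [
    [0.5, [0, 0, 0], [0, 0, 0]],
    [1, [0, 0, 0], [0, 0, 0]],
    [1, [0, 0, 0], [0, 0, 0]],
    [1, [0, 0, 0], [0, 0, 0]],
    [1, [0, 0, 0], [0, 0, 0]],
    [1, [0, 0, -0.005], [0, 0, 0]],
    [1, [0, 0, -0.012], [0, 0, 0]],
    [1, [0, 0, -0.018], [0, 0, 0]],
    [1, [0, 0, -0.025], [0, 0, 0]],
    [1, [0, 0, -0.025], [0, 0, 0]]
  ]
}}

```text
time_s: 39.23
position: [0.4661, 0.1906, 0.1379]
tool_rot: [-0.001, 0.703, 0.711, -0.005]
force: [0.3, 0.4, -0.9]
grip_width: 0.0854
```

Emit:
{"op": "jog_arm", "data": {
  "commands": [
    [1, [0, 0.005, -0.02], [0, 0, 0]],
    [1, [0, 0.015, -0.02], [0, 0, 0]],
    [1, [0, 0.02, -0.01], [0, 0, 0]],
    [1, [0, 0.02, 0], [0, 0, 0]],
    [1, [0, 0.02, 0], [0, 0, 0]],
    [1, [0, 0.02, 0], [0, 0, 0]],
    [1, [0, 0.02, 0], [0, 0, 0]],
    [1, [0, 0.01, 0], [0, 0, 0]],
    [1, [0, 0, 0], [0, 0, 0]],
    [1, [0, 0, 0], [0, 0, 0]]
  ]
}}

```text
time_s: 40.07
position: [0.6032, 0.1951, 0.2102]
tool_rot: [0.003, 0.702, 0.712, 0.004]
force: [-0.1, -0.4, 0.0]
grip_width: 0.0851
```

```bash
python3 -c "
from h import *
im=get_image('side');cv2.imwrite('pics/s12.png',im)
t=get_image('top');cv2.imwrite('pics/t12.png',t);cv2.imwrite('pics/t12z.png',cv2.resize(t[260:380,110:360],None,fx=3.2,fy=3.2,interpolation=3))
print(np.round(r.observe()['position'],3))
"
```

```text
[0.603 0.195 0.21 ]
```

View pics/s12.png

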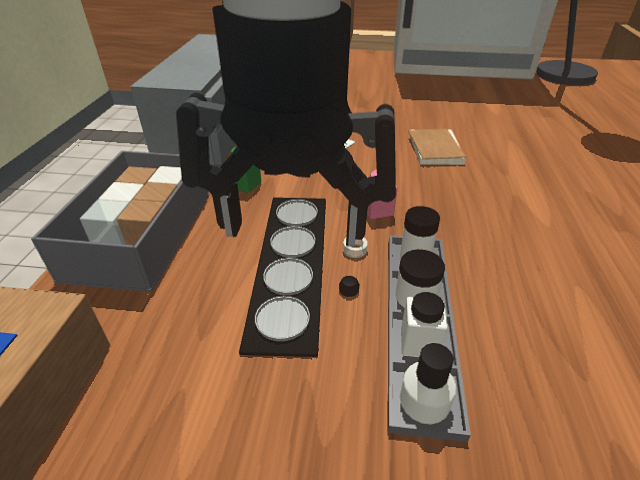

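View pics/t12z.png

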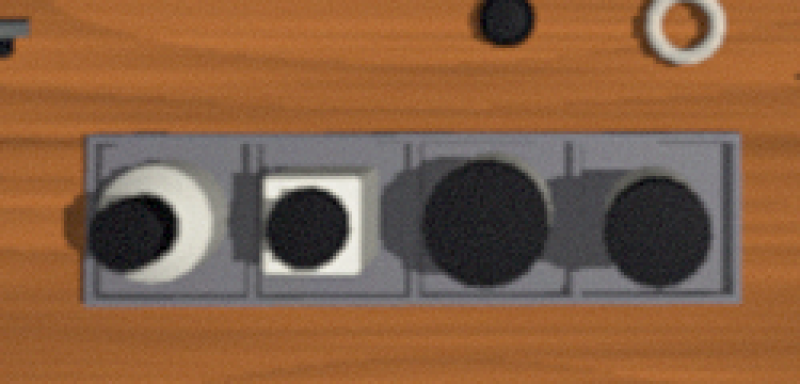

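```bash
python3 -c "
from h import *
P=np.array([(127,234),(308,229),(485,223),(658,231)])/3.2+[110,260]
S=[(436,351),(428,303),(422,264),(422,214)]
for p,s,z,y in zip(P,S,[.084,.076,.066,.086],[.1907,.1147,.0387,-.0373]):
  f=lambda a:(a[0],a[1][0])
  print((plane('top',p,z)[0]-[.469,y,0]).round(4),tri([f(rays('top',p)),f(rays('side',s))])[0].round(4))
"
```

```text
[ 0.001  -0.0014  0.084 ] [0.47   0.1885 0.087 ]
[ 0.0023 -0.0008  0.076 ] [0.4708 0.1143 0.0736]
[ 0.0037 -0.0005  0.066 ] [0.4721 0.0384 0.0629]
[0.0026 0.     0.086 ] [ 0.4716 -0.0373  0.0865]
```

All four are within 4 mm of their pocket centres, with cap heights matching jars standing on the floor. The arm is clear, so I'm handing in.

```bash
python3 -c "
from bench import r
print(r.hand_in())"
```

```text
the job is handed in; nothing more can be done
None
```

I moved all four jars into the kit rack in reversed order and handed the job in at about 40 s of the 102 s allowed. From left to right in the rack they are now bottle, square, squat and slim; on the tray they were slim, squat, square and bottle.

- **Placing:** I lowered each jar until the wrist force showed it touching the pocket floor (about 2 to 3 N upward), then released it. None was dropped or tipped, and the gripper was open and well clear of everything at the end.
- **Final position check:** in the last top and side pictures all four stand upright. In the top view they are within about 4 mm of their pocket centres, against the 15 mm allowed.
- **Height check:** cap heights from those two views were within about 3 mm of what jars on the pocket floor should give.
- **Disagreement:** the first height measurements, on the tray, came out up to 7 mm lower than the text, mostly from the side view and the hand-picked pixels. I used the text's heights for the grasps and the felt contact for the set-downs.

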